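# Unstack the ripened cheeses into their boxes

## Robot

A 7-joint arm with a two-finger parallel gripper is mounted at the origin on the work surface. World frame = base frame: x ahead of the robot, y to its left, z up, the work surface at z = 0. Lengths are in m, angles in rad, forces in N, time in s.
With the tool pointing down it reaches from about 0.425 to 0.925 m from the base axis. Payload 6.8 kg.
Tool frame: the origin (TCP) lies at the very end of the fingers, on their centre line; the grasp point (between the pads) lies 19 mm behind it; z points along the fingers, x is the direction in which the jaws open and shut, and the axes are right-handed (so a half turn about z gives the same grasp; the last joint's range is limited). The gripper opens to 85 mm and grips with 20 to 120 N. Pads are 22 mm wide; open, the fingers measure 114 mm over their backs; the gripper's body (76 mm by 85 mm) begins 54 mm behind the grasp point. The pads swing forward as they close: fully open they stand 13 mm farther back than shut.
Start: joints at [-1.35, 0.477, 0.022, 1.555, -0.011, 1.109, -0.083], TCP at [0.218, 0.639, 0.231] pointing down, gripper open.
Joint ranges: [-2.96, 2.96], [-0.34, 2.1], [-1.41, 1.46], [0.24, 2.44], [-1.37, 4.51], [0.17, 1.92], [-2.96, 2.96]. Speed limits (rad/s): [2.39, 2.39, 3.14, 3.14, 3.14, 3.14, 3.14].

## Interface

Orientations are given as a unit quaternion [w, x, y, z].
In Python, from station import get_obs, read_camera, calibration, hand_in, recognise, outline_of, place_of gives the robot as it stands.
- The arm moves only by the tool move_arm, never from a script. Its argument "steps" is a list of rows, each an object with "fingers": the finger opening in mm, from 0 to 85.4; "translation": the shift along the world's x, y, z in mm, a list of three; "turn": the turn about the world's z in rad. In form: [{"fingers": fingers, "translation": [dx, dy, dz], "turn": turn}, ...]. A call has 1 to 10 rows; each row shifts and turns the commanded pose from where the row before left it; what a row does not reach is not made up. A row lasts 1/8 s, in which the tool goes at most 62.5 mm and 10.7 degrees, less where a joint would pass 70% of its speed; a pose out of reach is approached as far as the arm can. A call with a gripper value outside its range is refused whole. The fingers move at their own pace and stop on an object; "newtons" is the grip in N (left out, the last holds). Time passes only in rows, so rows that do not move let the fingers close. It gives the time, the measured TCP pose, the force and the opening at its end, in the units of the state.
- get_obs(): the state, without advancing time (a new reading comes with each control period).
- read_camera(name): name is "side" or "top"; returns the picture (384x512x3 uint8, blue, green, red); there is no depth.
- calibration(name): a dict with "camera_matrix" (3x3 intrinsics, pixels), "rvec" (rotation vector, rad) and "tvec" (3), from world to camera coordinates, as OpenCV has them. Camera axes: x right, y down, z forward; pixel columns grow to the right and rows downward; lengths in m; the calibration is good to about 2 mm. A picture is of the moment at which its call begins. calibration takes no time and is no camera call.
- hand_in(): hands the job in, once; it reports no verdict.
Trained networks look in the newest picture that a camera, given by its name, has taken for a name from the list of things; names that differ only in an ending like _2 or _b are one class to them, and where a whole thing is asked for, a point or a joint stands for the part that bears it (a point fixed in the world has none). Each returns a list of dicts, best first, with "conf" (0 to 1); they miss things now and then, are a little off and sometimes report something else, mostly with a low value. They report only what shows in the picture. A call takes as long as a camera call. They do not tell look-alikes from the thing itself.
- recognise(camera, name): "xy" ([column, row] in pixels, amid what is visible of it).
- outline_of(camera, name): "mask" (384x512 bool, what is visible of it) and "xy" ([column, row] in pixels, amid what is visible of it).
- place_of(camera, name): "xy" ([column, row] in pixels: a listed point, or the origin of a listed thing).
The state is a dict: "t": time; "q": joint angles; "joint_vel": joint speeds; "joint_torque": joint torques, N m; "eef_pos": TCP position; "tool_rot": TCP orientation; "contact_force": force on the tool from outside, world axes, zero at the start; "torque": the same for the moment, N m; "gripper_width": opening from 0.0 (shut) to 1.0 (fully open).
Only numpy, scipy, OpenCV 4.12 (cv2) and the standard library are available. Lean on these libraries where they do the work, as an engineer would, in place of code of your own. Each camera call takes 0.05 s, during which the arm holds its last target.

## Task

Pack the five ripened cheeses: take the two stacks on the steel tray apart and set each cheese flat in the open wooden box that matches its shape and size - the brick in the long box, the square in the square one, the oval in the oval one, the round in the larger circular one and the little drum in the smaller circular one. Lower each cheese right down into its box before letting go (do not drop it in), keep it upright all the way, and leave all five lying still in their boxes.

Things in the scene. Friction and masses are not known exactly. Their poses are not given: they have to be found in the camera images.
- brick: The brick cheese, 110 x 60 x 42 mm high, the only long one. Origin: centre of its underside; x along its 110 mm length, z up. Pale firm cheese, about 0.3 kg. It stands on a low steel tray (floor 6 mm above the bench, lip 10 mm) as the bottom of one of two stacks.
- square: The square cheese, 66 x 66 x 42 mm high, about 0.2 kg. Origin: centre of its underside; x and y parallel to its sides, z up. It stands on the same tray as the bottom of the other stack, about 150 mm from the brick.
- round: The round cheese, a flat cylinder of 54 mm diameter, 38 mm high, about 0.1 kg. Origin: centre of its underside, z up. It lies on the brick or on the square (which one varies), with the drum on its top.
- oval: The oval cheese, 68 x 36 x 38 mm high: two straight parallel sides 36 mm apart, joined by half-round ends. About 0.1 kg. Origin: centre of its underside; x along its 68 mm length, z up. It lies on the brick or on the square, whichever does not carry the round.
- drum: The smallest cheese, a little cylinder of 36 mm diameter, 36 mm high, about 45 g. Origin: centre of its underside, z up. It stands on top of the round cheese, so that stack is three high.
- brick_box: Box bottom of pale poplar wood for the brick cheese: long rectangle, inside 128 x 78 mm. Fixed to the bench, open at the top, axes as its cheese (x along the length), origin: centre of its underside on the bench. Floor 3 mm thick, wall 3 mm thick, rim 14 mm above the bench. 
- square_box: Box bottom of pale poplar wood for the square cheese: square, inside 84 x 84 mm. Fixed to the bench, open at the top, axes as its cheese (x along the length), origin: centre of its underside on the bench. Floor 3 mm thick, wall 3 mm thick, rim 14 mm above the bench. 
- round_box: Box bottom of pale poplar wood for the round cheese: the larger of the two circular ones, inside diameter 72 mm. Fixed to the bench, open at the top, axes as its cheese (x along the length), origin: centre of its underside on the bench. Floor 3 mm thick, wall 3 mm thick, rim 14 mm above the bench. 
- oval_box: Box bottom of pale poplar wood for the oval cheese: oval, inside 86 x 54 mm. Fixed to the bench, open at the top, axes as its cheese (x along the length), origin: centre of its underside on the bench. Floor 3 mm thick, wall 3 mm thick, rim 14 mm above the bench. 
- drum_box: Box bottom of pale poplar wood for the drum cheese: the smaller of the two circular ones, inside diameter 54 mm. Fixed to the bench, open at the top, axes as its cheese (x along the length), origin: centre of its underside on the bench. Floor 3 mm thick, wall 3 mm thick, rim 14 mm above the bench. The five boxes lie around the tray, and which lies where varies. Hand tools under 26 mm high lie between the tray and the boxes; everything else on the bench stands farther out.
Mind the look-alikes: they are no part of the job. What is shaped like the brick but black or orange is not meant.

How it is judged:
At the end, for the whole second after the job is handed in: Each of the five cheeses lies flat on the floor of its own box: its centre within 16 mm of the box's centre (sideways), its underside less than 6 mm above the box's underside (the floor is at 3 mm), tilted less than 0.08 rad, released and at rest (horizontal distance between brick and brick_box below 0.016 m and z of brick in the frame of brick_box between 0 and 0.006 m and angle between each of brick, square, round, oval, drum's own z axis and vertical below 0.08 rad and linear speed of each of brick, square, round, oval, drum below 0.02 m/s and angular speed of each of brick, square, round, oval, drum below 0.2 rad/s and horizontal distance between square and square_box below 0.016 m and z of square in the frame of square_box between 0 and 0.006 m and horizontal distance between round and round_box below 0.016 m and z of round in the frame of round_box between 0 and 0.006 m and horizontal distance between oval and oval_box below 0.016 m and z of oval in the frame of oval_box between 0 and 0.006 m and horizontal distance between drum and drum_box below 0.016 m and z of drum in the frame of drum_box between 0 and 0.006 m); the robot touches nothing.
It fails at once if a cheese was tipped over (angle between any of brick, square, round, oval, drum's own z axis and vertical above 0.6 rad).
It fails at once if a cheese was dropped: let go over its box while still more than 15 mm above the box's floor ((horizontal distance between brick and brick_box below 0.03 m and z of brick in the frame of brick_box above 0.018 m and contact force between brick and anything else below 0.02 N) or (horizontal distance between square and square_box below 0.03 m and z of square in the frame of square_box above 0.018 m and contact force between square and anything else below 0.02 N) or (horizontal distance between round and round_box below 0.03 m and z of round in the frame of round_box above 0.018 m and contact force between round and anything else below 0.02 N) or (horizontal distance between oval and oval_box below 0.03 m and z of oval in the frame of oval_box above 0.018 m and contact force between oval and anything else below 0.02 N) or (horizontal distance between drum and drum_box below 0.03 m and z of drum in the frame of drum_box above 0.018 m and contact force between drum and anything else below 0.02 N)).
It also fails if it takes over 136 s, if anything falls off the work surface, if the arm or the gripper's body presses on something with over 40 N, if the wrist force passes 120 N, or if a joint passes its speed limit or range.

## Working session

There is one attempt and no reset: what is moved stays moved. The work goes in short steps, Python scripts to look and compute and a tool call to move; the robot and the scene stay as the last step left them, time stands still between calls to the robot, and variables do not carry over. Pictures are saved under pics/ and viewed, and the job is handed in when it is done.

Besides the shell and the picture viewer there is one more tool, called as name(argument=value, ...), one argument or row to a line, values as JSON. move_arm: Moves the arm, as the interface text tells. Its arguments: {"type":"object","properties":{"steps":{"type":"array"},"newtons":{"type":"number"}},"required":["steps"]}

```bash
ls; mkdir -p pics; python3 - <<'E'
from station import *
import cv2
o=get_obs();print({k:o[k] for k in('t','eef_pos','tool_rot','gripper_width','q')})
for c in('top','side'):
    im=read_camera(c);cv2.imwrite(f'pics/{c}0.png',im)
    print(c,calibration(c))
E
```

```text
pics
{'t': 0.0, 'eef_pos': array([0.21777687, 0.63829094, 0.2303336 ]), 'tool_rot': array([ 5.76626610e-04,  8.13275263e-01,  5.81878461e-01, -6.86725430e-04]), 'gripper_width': 0.9986406044005892, 'q': array([-1.35012452,  0.47779428,  0.02235012,  1.55644247, -0.01149877,
        1.10927766, -0.0830639 ])}
top {'camera_matrix': array([[433.07293933,   0.        , 254.65698954],
       [  0.        , 433.07293933, 193.70057582],
       [  0.        ,   0.        ,   1.        ]]), 'rvec': array([ 2.19939073, -2.15622375,  0.11914856]), 'tvec': array([6.52575439e-04, 5.06543892e-01, 1.02211664e+00])}
side {'camera_matrix': array([[483.56808886,   0.        , 247.84378524],
       [  0.        , 483.56808886, 183.86345017],
       [  0.        ,   0.        ,   1.        ]]), 'rvec': array([ 2.1629775 , -0.77771052,  0.39058838]), 'tvec': array([-0.39032238,  0.26346858,  0.83884593])}
```

View pics/top0.png

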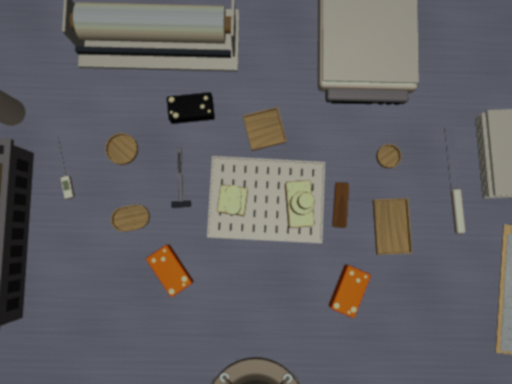

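View pics/side0.png

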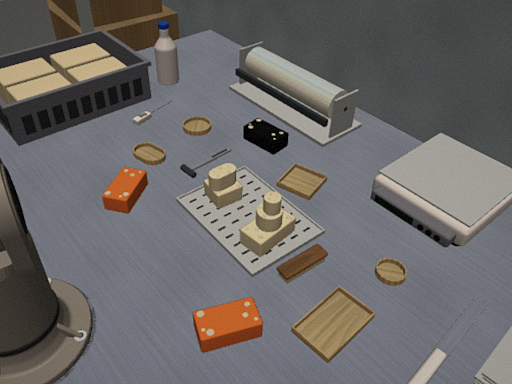

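```bash
cat > h.py <<'E'
import numpy as np,cv2
from station import *
from scipy.optimize import minimize
CAL={c:calibration(c) for c in('top','side')}
def proj(c,P):
    k=CAL[c];return cv2.projectPoints(np.asarray(P,float).reshape(-1,3),k['rvec'],k['tvec'],k['camera_matrix'],None)[0].reshape(-1,2)
def back(c,uv,z):
    k=CAL[c];R=cv2.Rodrigues(k['rvec'])[0];t=k['tvec'].reshape(3)
    d=R.T@np.linalg.solve(k['camera_matrix'],[uv[0],uv[1],1.]);o=-R.T@t
    return o+d*(z-o[2])/d[2]
def foot(n):
    b=n.endswith('_box');n=n.replace('_box','');w=.003 if b else 0
    a=np.linspace(0,2*np.pi,64,endpoint=False)
    if n in('brick','square'):
        L,W={'brick':(.128,.078),'square':(.084,.084)}[n] if b else {'brick':(.11,.06),'square':(.066,.066)}[n]
        L,W=L/2+w,W/2+w
        return np.array([[L,W],[-L,W],[-L,-W],[L,-W]])
    if n=='oval':
        L,W=(.086,.054) if b else (.068,.036);r=W/2+w
        return np.c_[r*np.cos(a)+np.sign(np.cos(a))*(L-W)/2,r*np.sin(a)]
    r=({'round':.072,'drum':.054} if b else {'round':.054,'drum':.036})[n]/2+w
    return np.c_[r*np.cos(a),r*np.sin(a)]
H=dict(brick=.042,square=.042,round=.038,oval=.038,drum=.036)
def hgt(n): return .014 if n.endswith('_box') else H[n]
def sil(c,n,x,y,th,z,S=4):
    f=foot(n);R=np.array([[np.cos(th),-np.sin(th)],[np.sin(th),np.cos(th)]])
    f=f@R.T+[x,y];P=np.r_[np.c_[f,np.full(len(f),z)],np.c_[f,np.full(len(f),z+hgt(n))]]
    p=proj(c,P);m=np.zeros((384*S,512*S),np.uint8)
    cv2.fillConvexPoly(m,cv2.convexHull(np.round((p+.5)*S).astype(np.int32)),1)
    return m.astype(bool)
E
python3 - <<'E'
from h import *
import pickle
D={}
im={c:read_camera(c) for c in('top','side')}
for n in ['brick','square','round','oval','drum','brick_box','square_box','round_box','oval_box','drum_box']:
  for c in('top','side'):
    r=outline_of(c,n);D[c,n]=r
    print(c,n,[(round(float(e['conf']),2),np.round(e['xy']).tolist(),int(e['mask'].sum())) for e in r])
pickle.dump((D,im),open('d.pkl','wb'))
t=cv2.resize(im['top'][130:280,90:430],None,fx=2.3,fy=2.3,interpolation=cv2.INTER_CUBIC);cv2.imwrite('pics/crop.png',t)
s=cv2.resize(im['side'][150:280,160:340],None,fx=4,fy=4,interpolation=cv2.INTER_CUBIC);cv2.imwrite('pics/crops.png',s)
E
```

```text
top brick [(0.97, [190.0, 106.0], 1298), (0.86, [347.0, 290.0], 1323), (0.81, [296.0, 212.0], 740), (0.65, [170.0, 270.0], 1328)]
side brick [(0.93, [122.0, 188.0], 1385), (0.69, [263.0, 237.0], 1136), (0.63, [266.0, 134.0], 1004), (0.58, [229.0, 322.0], 2686)]
top square []
side square [(0.98, [224.0, 196.0], 595)]
top round [(0.68, [295.0, 207.0], 214)]
side round [(0.82, [266.0, 218.0], 486)]
top oval [(0.63, [235.0, 198.0], 453), (0.39, [128.0, 217.0], 796)]
side oval [(0.68, [305.0, 180.0], 1048), (0.6, [226.0, 173.0], 585)]
top drum [(0.67, [308.0, 201.0], 214)]
side drum []
top brick_box [(0.9, [388.0, 228.0], 2030)]
side brick_box [(0.79, [332.0, 319.0], 3345), (0.26, [223.0, 172.0], 611)]
top square_box [(0.56, [265.0, 127.0], 1361)]
side square_box [(0.75, [301.0, 182.0], 1079), (0.74, [225.0, 173.0], 631)]
top round_box [(0.88, [122.0, 151.0], 830), (0.54, [237.0, 200.0], 424)]
side round_box [(0.83, [193.0, 122.0], 422)]
top oval_box [(0.56, [130.0, 219.0], 846)]
side oval_box [(0.69, [150.0, 156.0], 589)]
top drum_box [(0.66, [386.0, 156.0], 517)]
side drum_box [(0.87, [392.0, 268.0], 682)]
```

View pics/crop.png

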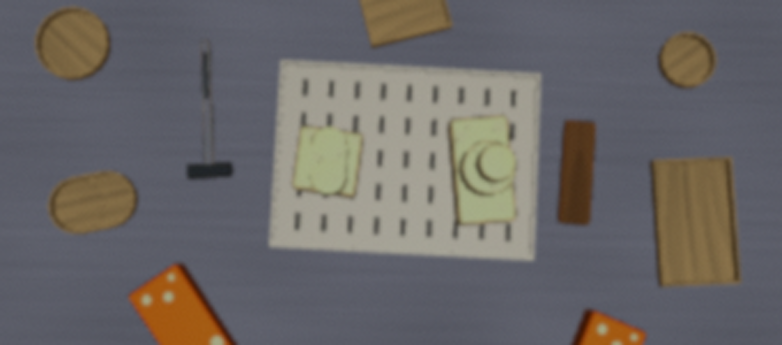

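View pics/crops.png

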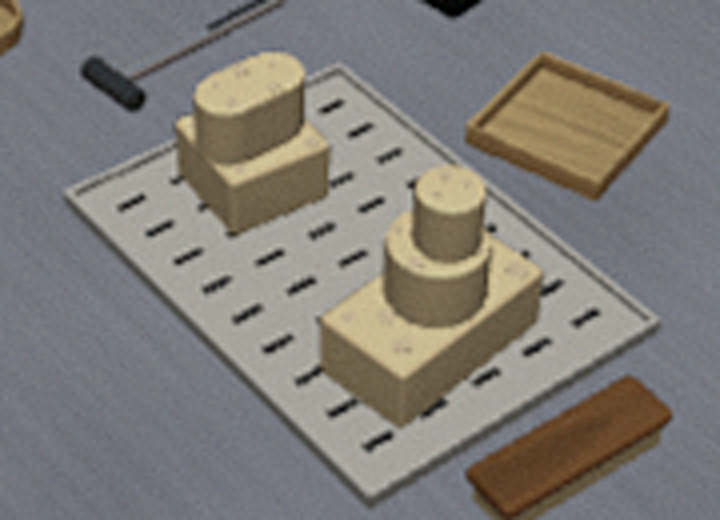

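```bash
cat > fit.py <<'E'
from h import *
import pickle
from scipy import ndimage as nd
def grad(im):
    g=cv2.cvtColor(im,cv2.COLOR_BGR2LAB).astype(np.float32)
    g=cv2.GaussianBlur(g,(0,0),1.0)
    m=np.sqrt(sum(cv2.Sobel(g[...,i],-1,1,0)**2+cv2.Sobel(g[...,i],-1,0,1)**2 for i in range(3)))
    return np.minimum(m,60)
def dens(f,n=120):
    f=np.r_[f,f[:1]];s=np.r_[0,np.cumsum(np.hypot(*np.diff(f,axis=0).T))]
    q=np.linspace(0,s[-1],n,endpoint=False);return np.c_[np.interp(q,s,f[:,0]),np.interp(q,s,f[:,1])]
def rim(n,p,z):
    x,y,th=p;f=dens(foot(n));R=np.array([[np.cos(th),-np.sin(th)],[np.sin(th),np.cos(th)]])
    f=f@R.T+[x,y];return np.c_[f,np.full(len(f),z)]
def score(G,n,p,z,occ=None):
    s=0
    for c in G:
        uv=proj(c,rim(n,p,z));v=nd.map_coordinates(G[c],[uv[:,1],uv[:,0]],order=1)
        if occ is not None:
            k=~occ[c][np.clip(uv[:,1].round().astype(int),0,383),np.clip(uv[:,0].round().astype(int),0,511)];v=v[k]
        s+=v.mean()
    return s
def fit(ims,n,p0,z,occ=None,dth=.5,r=.02):
    G={c:grad(ims[c]) for c in ims}
    rng=np.random.default_rng(0);best=(-1,None);sym=n.split('_')[0] in('round','drum')
    p0=np.array(p0,float)
    for sc,N in((1,600),(.3,400),(.08,300)):
        b0=p0 if best[1] is None else best[1]
        for i in range(N):
            p=b0+rng.uniform(-1,1,3)*[r*sc,r*sc,0 if sym else dth*sc]
            v=score(G,n,p,z,occ)
            if v>best[0]: best=(v,p)
    return best
def occm(items):
    o={c:np.zeros((384,512),bool) for c in CAL}
    for n,p,z in items:
        for c in o: o[c]|=cv2.dilate(sil(c,n,*p,z,S=1).astype(np.uint8),np.ones((3,3))).astype(bool)
    return o
def draw(ims,items,fn,c,box,s):
    x0,x1,y0,y1=box;im=cv2.resize(ims[c][y0:y1,x0:x1],None,fx=s,fy=s,interpolation=cv2.INTER_CUBIC)
    for n,p,z in items:
        uv=(proj(c,rim(n,p,z))+.5-[x0,y0])*s
        cv2.polylines(im,[uv.round().astype(np.int32)],True,(0,0,255),1)
    cv2.imwrite(fn,im)
E
python3 - <<'E'
from fit import *
D,im=pickle.load(open('d.pkl','rb'))
I=[]
def go(n,uv,z,th,occ=None,**k):
    p=back('top',uv,z);s,b=fit(im,n,[p[0],p[1],th],z,occ,**k);I.append((n,b,z))
    one=[fit({c:im[c]},n,b,z,None if occ is None else occ,r=.008,dth=.1)[1] for c in im]
    print(n,round(s,1),'xy',b[:2].round(4),'th',b[2].round(3),'rad',np.hypot(*b[:2]).round(3),'top',one[0].round(3),'side',one[1].round(3));return b
d=go('drum',(306,201),.122,0)
r=go('round',(302,203),.086,0,occm([('drum',d,.086)]))
go('brick',(300,203),.048,0,occm([('round',r,.048),('drum',d,.086)]))
o=go('oval',(233,199),.086,0)
go('square',(232,200),.048,0,occm([('oval',o,.048)]))
go('brick_box',(393,227),.014,0);go('square_box',(265,129),.014,.2,dth=.4);go('round_box',(122,150),.014,0);go('oval_box',(130,218),.014,1.45);go('drum_box',(389,156),.014,0)
pickle.dump(I,open('I.pkl','wb'))
draw(im,I,'pics/ft.png','top',(90,430,100,280),2.3)
draw(im,I,'pics/fs.png','side',(120,420,110,360),2.3)
E
```

```text
drum 105.8 xy [ 0.4887 -0.0992] th 0.0 rad 0.499 top [ 0.489 -0.1    0.   ] side [ 0.486 -0.101  0.   ]
round 102.8 xy [ 0.479  -0.0987] th 0.0 rad 0.489 top [ 0.479 -0.099  0.   ] side [ 0.484 -0.097  0.   ]
brick 111.3 xy [ 0.4807 -0.0973] th 0.1 rad 0.49 top [ 0.48  -0.091  0.084] side [ 0.481 -0.097  0.094]
oval 95.4 xy [0.4894 0.066 ] th 0.097 rad 0.494 top [ 0.485  0.074 -0.001] side [0.486 0.064 0.084]
square 112.8 xy [0.4875 0.0613] th -0.148 rad 0.491 top [ 0.485  0.061 -0.1  ] side [ 0.488  0.062 -0.18 ]
brick_box 119.3 xy [ 0.4358 -0.3261] th 0.052 rad 0.544 top [ 0.436 -0.326  0.061] side [ 0.435 -0.326  0.056]
square_box 118.6 xy [ 0.6715 -0.0098] th 0.271 rad 0.672 top [ 0.671 -0.01   0.267] side [ 0.671 -0.01   0.27 ]
round_box 118.9 xy [0.6134 0.3414] th 0.0 rad 0.702 top [0.613 0.341 0.   ] side [0.614 0.344 0.   ]
oval_box 118.8 xy [0.4433 0.3119] th 1.79 rad 0.542 top [0.444 0.312 1.77 ] side [0.443 0.314 1.771]
drum_box 119.1 xy [ 0.609  -0.3189] th 0.0 rad 0.687 top [ 0.609 -0.319  0.   ] side [ 0.609 -0.32   0.   ]
```

View pics/ft.png

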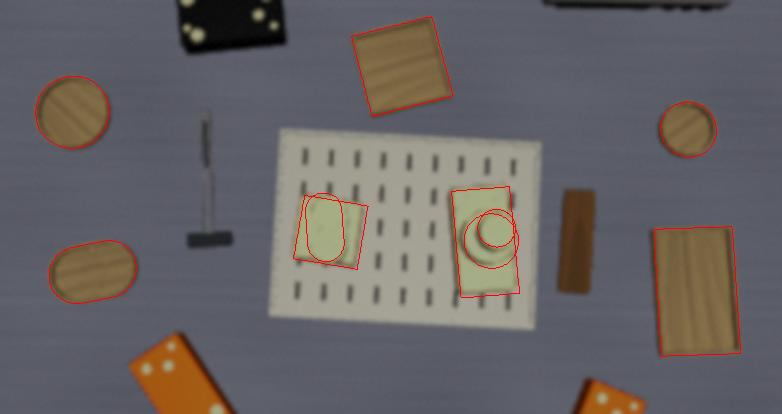

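View pics/fs.png

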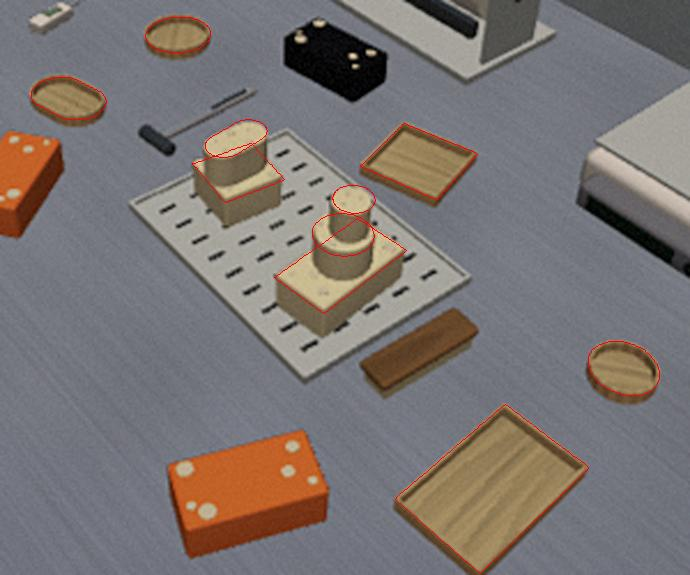

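move_arm(
  steps=[
    {"fingers":85,"translation":[45,-35,0],"turn":0.04},
    {"fingers":85,"translation":[45,-35,0],"turn":0.04},
    {"fingers":85,"translation":[45,-35,0],"turn":0.04},
    {"fingers":85,"translation":[45,-35,0],"turn":0.04},
    {"fingers":85,"translation":[45,-35,0],"turn":0.04},
    {"fingers":85,"translation":[4,-50,0],"turn":0.04},
    {"fingers":85,"translation":[4,-50,0],"turn":0.04},
    {"fingers":85,"translation":[4,-50,0],"turn":0.04},
    {"fingers":85,"translation":[4,-50,0],"turn":0.04},
    {"fingers":85,"translation":[4,-50,0],"turn":0},
  ],
  newtons=25,
)

```text
t: 2.45
eef_pos: [0.4631, 0.2122, 0.2316]
tool_rot: [0.0, 0.696, 0.718, 0.0]
contact_force: [0.1, -0.5, -0.2]
gripper_width: 0.992
```

move_arm(
  steps=[
    {"fingers":85,"translation":[4,-50,0],"turn":0},
    {"fingers":85,"translation":[4,-50,0],"turn":0},
    {"fingers":85,"translation":[4,-50,0],"turn":0},
    {"fingers":85,"translation":[4,-50,0],"turn":0},
    {"fingers":85,"translation":[4,-50,0],"turn":0},
    {"fingers":85,"translation":[4,-45,0],"turn":0},
    {"fingers":85,"translation":[0,-17,0],"turn":0},
    {"fingers":85,"translation":[0,0,-40],"turn":0},
    {"fingers":85,"translation":[0,0,-20],"turn":0},
    {"fingers":85,"translation":[0,0,0],"turn":0},
  ],
)

```text
t: 3.7
eef_pos: [0.4859, -0.0981, 0.1702]
tool_rot: [-0.001, 0.696, 0.718, -0.001]
contact_force: [-0.5, 0.9, 0.9]
gripper_width: 0.993
```

```bash
cat > look.py <<'E'
from fit import *
import sys
def look(tag,bt=(90,430,100,280),bs=(120,420,110,360),I=[]):
    im={c:read_camera(c) for c in('top','side')};pickle.dump(im,open('im.pkl','wb'))
    draw(im,I,f'pics/{tag}t.png','top',bt,2.3);draw(im,I,f'pics/{tag}s.png','side',bs,2.3)
    o=get_obs();print(o['t'],o['eef_pos'].round(4),o['contact_force'].round(2),round(o['gripper_width']*85,1),'yaw',2*np.arctan2(o['tool_rot'][2],o['tool_rot'][1]))
    return im
E
python3 -c "
from look import *
look('a')"
```

```text
3.8 [ 0.4875 -0.0982  0.172 ] [ 0.28 -0.01 -0.18] 84.9 yaw 1.6019783334709876
```

View pics/as.png

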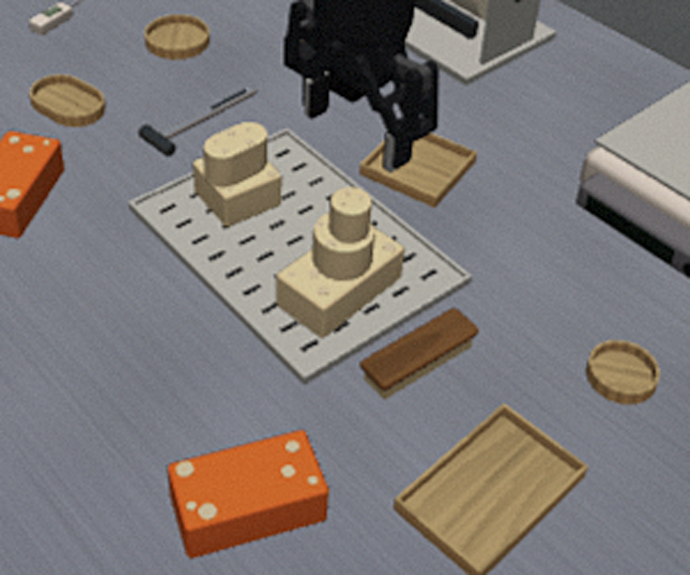

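move_arm(
  steps=[
    {"fingers":85,"translation":[0,-2,-30],"turn":0},
    {"fingers":85,"translation":[0,0,-25],"turn":0},
    {"fingers":85,"translation":[0,0,-16],"turn":0},
    {"fingers":85,"translation":[0,0,-2],"turn":0},
    {"fingers":85,"translation":[0,0,0],"turn":0},
  ],
)

```text
t: 4.42
eef_pos: [0.4877, -0.1002, 0.0991]
tool_rot: [0.0, 0.696, 0.718, 0.0]
contact_force: [-0.4, -0.6, -0.2]
gripper_width: 0.996
```

```bash
python3 -c "
from look import *
look('b',bs=(200,330,130,250))
"; python3 -c "
import cv2
for c in 'ts':
  i=cv2.imread(f'pics/b{c}.png'); print(i.shape)
i=cv2.imread('pics/bs.png');cv2.imwrite('pics/bs2.png',cv2.resize(i,None,fx=2,fy=2))"
```

```text
4.525 [ 0.4877 -0.1002  0.0992] [-0.33  0.49  0.25] 84.8 yaw 1.6019391987765572
(414, 782, 3)
(276, 299, 3)
```

View pics/bs2.png

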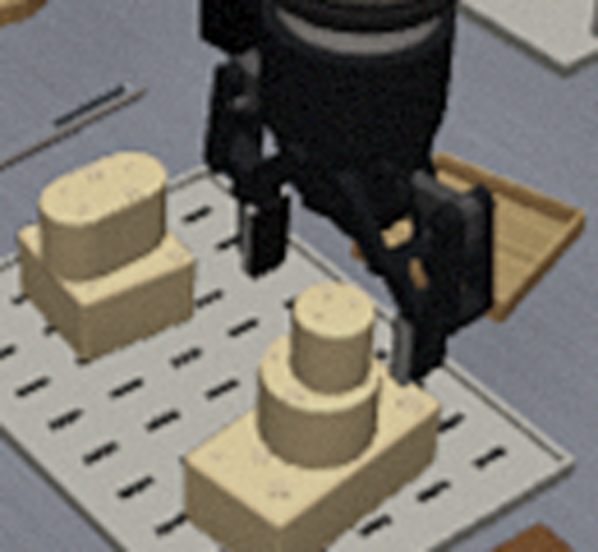

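move_arm(
  steps=[
    {"fingers":30,"translation":[0,0,0],"turn":0},
    {"fingers":30,"translation":[0,0,0],"turn":0},
    {"fingers":30,"translation":[0,0,0],"turn":0},
    {"fingers":30,"translation":[0,0,0],"turn":0},
    {"fingers":30,"translation":[0,0,0],"turn":0},
    {"fingers":30,"translation":[0,0,0],"turn":0},
    {"fingers":30,"translation":[0,0,0],"turn":0},
    {"fingers":30,"translation":[0,0,0],"turn":0},
  ],
)

```text
t: 5.52
eef_pos: [0.4871, -0.1002, 0.0987]
tool_rot: [0.0, 0.696, 0.718, 0.0]
contact_force: [-1.5, 0.1, 5.7]
gripper_width: 0.407
```

move_arm(
  steps=[
    {"fingers":30,"translation":[0,0,5],"turn":0},
    {"fingers":30,"translation":[0,0,15],"turn":0},
    {"fingers":30,"translation":[0,0,25],"turn":0},
    {"fingers":30,"translation":[0,0,20],"turn":0},
    {"fingers":30,"translation":[0,0,0],"turn":0},
  ],
)

```text
t: 6.15
eef_pos: [0.4883, -0.1003, 0.1652]
tool_rot: [0.001, 0.696, 0.718, 0.001]
contact_force: [-1.1, -0.6, -0.3]
gripper_width: 0.409
```

```bash
python3 -c "
from look import *
look('c')"
```

```text
6.25 [ 0.4868 -0.1     0.1633] [ 0.49 -0.31 -0.08] 35.0 yaw 1.6021694336606862
```

View pics/cs.png

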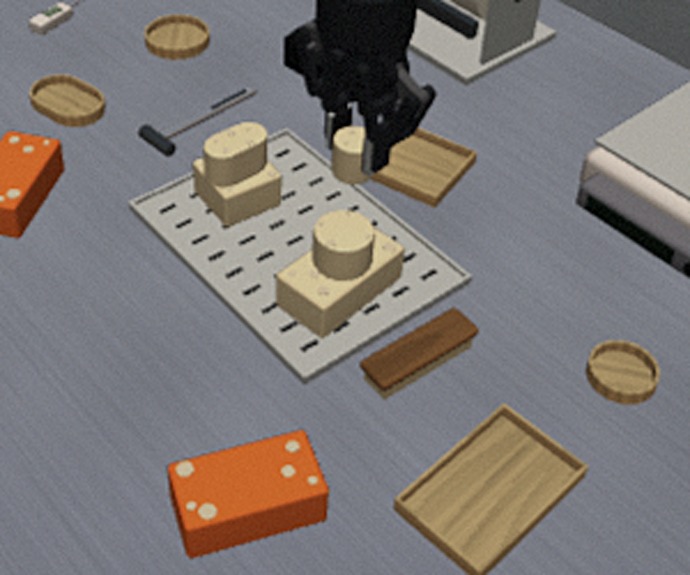

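```bash
python3 -c "
from fit import *
im=pickle.load(open('im.pkl','rb'))
print(proj('side',[[.487,-.1,.186],[.487,-.1,.15]]),proj('top',[[.487,-.1,.186]]))
cv2.imwrite('pics/d.png',cv2.resize(im['side'][140:230,230:320],None,fx=6,fy=6,interpolation=cv2.INTER_CUBIC))
I=[('drum',(.487,-.1,0),.186),('drum',(.487,-.1,0),.15)]
draw(im,I,'pics/d.png','side',(230,320,140,230),6)
s=fit({'side':im['side']},'round',[.481,-.099,0],.086,r=.01);print(s)
s=fit({'top':im['top']},'round',[.481,-.099,0],.086,r=.01);print(s)
"
```

```text
[[274.68340119 170.83202927]
 [273.62465019 185.49696823]] [[309.69701492 196.65433812]]
(np.float32(59.03086), array([ 0.48312639, -0.09775731,  0.        ]))
(np.float32(51.65952), array([ 0.49427345, -0.09597818,  0.        ]))
```

View pics/d.png

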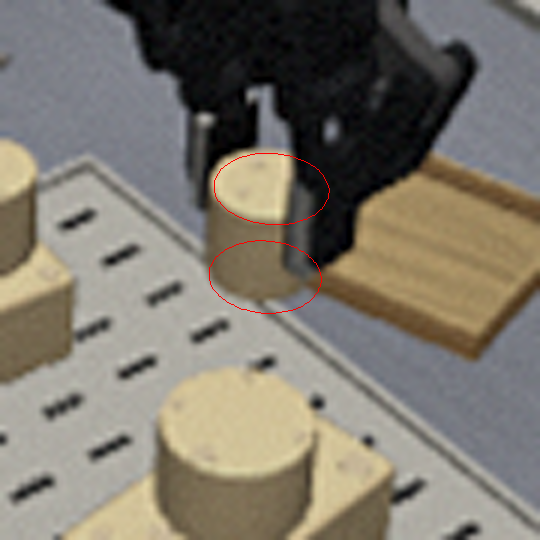

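move_arm(
  steps=[
    {"fingers":30,"translation":[24,-44,0],"turn":0},
    {"fingers":30,"translation":[24,-44,0],"turn":0},
    {"fingers":30,"translation":[25,-44,0],"turn":0},
    {"fingers":30,"translation":[25,-44,0],"turn":0},
    {"fingers":30,"translation":[23,-43,0],"turn":0},
    {"fingers":30,"translation":[0,0,-40],"turn":0},
    {"fingers":30,"translation":[0,0,-40],"turn":0},
    {"fingers":30,"translation":[0,0,-35],"turn":0},
    {"fingers":30,"translation":[0,0,-15],"turn":0},
    {"fingers":30,"translation":[0,0,0],"turn":0},
  ],
)

```text
t: 7.5
eef_pos: [0.6071, -0.3188, 0.032]
tool_rot: [-0.001, 0.696, 0.718, -0.001]
contact_force: [-0.3, -0.7, 0.5]
gripper_width: 0.407
```

```bash
python3 -c "
from look import *
I=pickle.load(open('I.pkl','rb'))
im=look('e')
draw(im,[('drum',(.608,-.319,0),.056),('drum',(.608,-.319,0),.02),I[-1]],'pics/e.png','side',(340,440,200,300),5)
"
```

```text
7.6 [ 0.6087 -0.3197  0.0344] [-0.59  0.33  0.29] 34.8 yaw 1.6018469497159082
```

View pics/e.png

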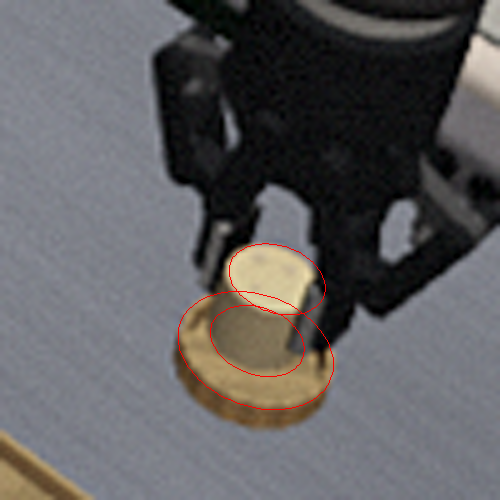

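move_arm(
  steps=[
    {"fingers":30,"translation":[0,0,-8],"turn":0},
    {"fingers":30,"translation":[0,0,-6],"turn":0},
    {"fingers":30,"translation":[0,0,-2],"turn":0},
    {"fingers":30,"translation":[0,0,0],"turn":0},
  ],
)

```text
t: 8.1
eef_pos: [0.6079, -0.3191, 0.0172]
tool_rot: [-0.0, 0.696, 0.718, -0.0]
contact_force: [-0.4, 0.0, 0.5]
gripper_width: 0.409
```

move_arm(
  steps=[
    {"fingers":30,"translation":[0,0,-1.5],"turn":0},
    {"fingers":30,"translation":[0,0,0],"turn":0},
  ],
)

```text
t: 8.35
eef_pos: [0.608, -0.3192, 0.0159]
tool_rot: [0.0, 0.696, 0.718, 0.0]
contact_force: [0.5, 0.4, -0.2]
gripper_width: 0.408
```

move_arm(
  steps=[
    {"fingers":45,"translation":[0,0,0],"turn":0},
    {"fingers":55,"translation":[0,0,0],"turn":0},
    {"fingers":60,"translation":[0,0,0],"turn":0},
    {"fingers":60,"translation":[0,0,0],"turn":0},
    {"fingers":60,"translation":[0,0,15],"turn":0},
    {"fingers":60,"translation":[0,0,30],"turn":0},
    {"fingers":85,"translation":[0,0,50],"turn":0},
    {"fingers":85,"translation":[-24,44,35],"turn":0},
    {"fingers":85,"translation":[-10,20,0],"turn":0},
    {"fingers":85,"translation":[0,0,0],"turn":0},
  ],
)

```text
t: 9.6
eef_pos: [0.5742, -0.2534, 0.1474]
tool_rot: [0.0, 0.695, 0.719, 0.001]
contact_force: [-1.1, 0.0, -0.6]
gripper_width: 0.993
```

```bash
cat > refit.py <<'E'
from look import *
# segment cheese-coloured pixels, per camera, inside a roi around prior
def vis(c,items):  # id map painter: items ordered bottom to top
    m=np.zeros((384,512),np.uint8)
    for k,(n,p,z) in enumerate(items): m[sil(c,n,*p,z,S=1)]=k+1
    return m
E
python3 -c "
from look import *
I=pickle.load(open('I.pkl','rb'))
im=look('f',I=[('round',(.482,-.098,0),.086),('drum',(.608,-.319,0),.039)])
for c in im: print(c,im[c][proj(c,[[.47,-.1,.086]]).round().astype(int)[0][1],proj(c,[[.47,-.1,.086]]).round().astype(int)[0][0]])
for n,z,p in (('round',.086,(.482,-.098,0)),):
  for c in im: print(c,fit({c:im[c]},n,p,z,r=.01))
"
```

```text
9.7 [ 0.5743 -0.2558  0.1465] [-1.05  0.79  0.8 ] 84.6 yaw 1.6018711579679268
top [147 187 179]
side [157 202 214]
top (np.float32(43.05106), array([ 0.4861915 , -0.09657174,  0.        ]))
side (np.float32(59.08891), array([ 0.48222399, -0.09765798,  0.        ]))
```

View pics/fs.png

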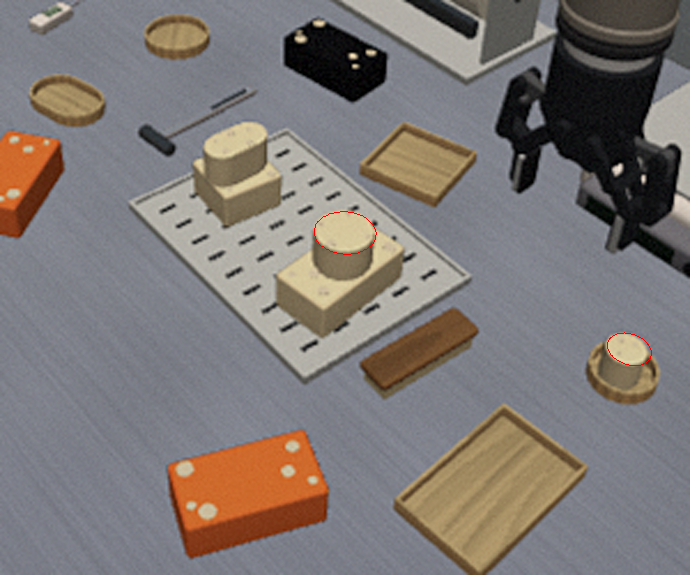

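View pics/ft.png

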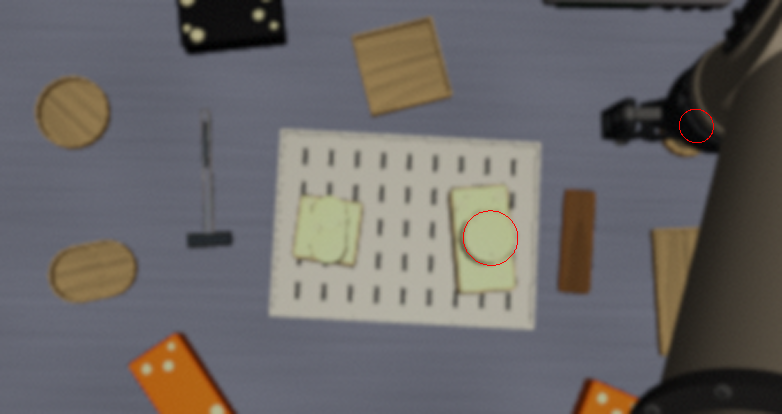

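move_arm(
  steps=[
    {"fingers":85,"translation":[-23,39,0],"turn":0},
    {"fingers":85,"translation":[-23,39,0],"turn":0},
    {"fingers":85,"translation":[-23,40,0],"turn":0},
    {"fingers":85,"translation":[-23,40,0],"turn":0},
    {"fingers":85,"translation":[0,0,0],"turn":0},
    {"fingers":85,"translation":[0,0,-35],"turn":0},
    {"fingers":85,"translation":[0,0,-30],"turn":0},
    {"fingers":85,"translation":[0,0,-18],"turn":0},
    {"fingers":85,"translation":[0,0,-2],"turn":0},
    {"fingers":85,"translation":[0,0,0],"turn":0},
  ],
)

```text
t: 10.95
eef_pos: [0.4828, -0.0983, 0.0611]
tool_rot: [0.0, 0.697, 0.718, -0.0]
contact_force: [0.7, 0.2, 0.3]
gripper_width: 0.993
```

move_arm(
  steps=[
    {"fingers":48,"translation":[0,0,0.5],"turn":0},
    {"fingers":48,"translation":[0,0,0],"turn":0},
    {"fingers":48,"translation":[0,0,0],"turn":0},
    {"fingers":48,"translation":[0,0,0],"turn":0},
    {"fingers":48,"translation":[0,0,0],"turn":0},
    {"fingers":48,"translation":[0,0,0],"turn":0},
  ],
  newtons=30,
)

```text
t: 11.7
eef_pos: [0.4826, -0.0973, 0.0624]
tool_rot: [0.001, 0.696, 0.718, 0.001]
contact_force: [-1.5, -0.3, 7.0]
gripper_width: 0.616
```

move_arm(
  steps=[
    {"fingers":48,"translation":[0,0,5],"turn":0},
    {"fingers":48,"translation":[0,0,15],"turn":0},
    {"fingers":48,"translation":[0,0,30],"turn":0},
    {"fingers":48,"translation":[0,0,40],"turn":0},
    {"fingers":48,"translation":[0,0,0],"turn":0},
  ],
)

```text
t: 12.32
eef_pos: [0.4842, -0.0975, 0.1548]
tool_rot: [0.002, 0.696, 0.718, 0.002]
contact_force: [0.1, 0.4, -0.9]
gripper_width: 0.617
```

```bash
python3 -c "
from look import *
I=pickle.load(open('I.pkl','rb'))
b=.152-.0625+.048
im=look('g',I=[('round',(.482,-.098,0),b),('round',(.482,-.098,0),b+.038)])
for c in im: print(c,fit({c:im[c]},'brick',(.481,-.097,.08),.048,r=.01,dth=.1))
"
```

```text
12.425 [ 0.4821 -0.097   0.1519] [-0.54  0.18 -1.43] 52.3 yaw 1.6022332861804929
top (np.float32(48.61229), array([ 0.47949602, -0.08971268,  0.05697424]))
side (np.float32(59.672417), array([ 0.48132937, -0.09719087,  0.09870172]))
```

View pics/gs.png

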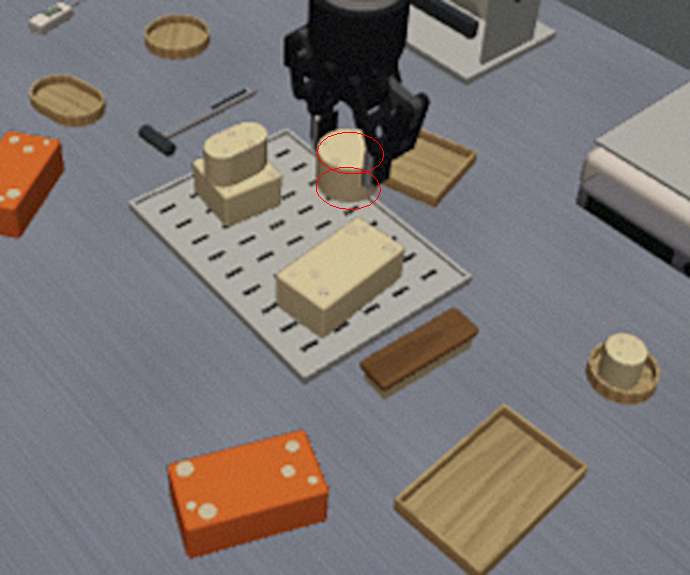

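```bash
python3 -c "
from fit import *
im=pickle.load(open('im.pkl','rb'));b=.1375
draw(im,[('round',(.482,-.098,0),b),('round',(.482,-.098,0),b+.038)],'pics/g.png','side',(240,310,150,220),8)
"
```

```text
(no output)
```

View pics/g.png

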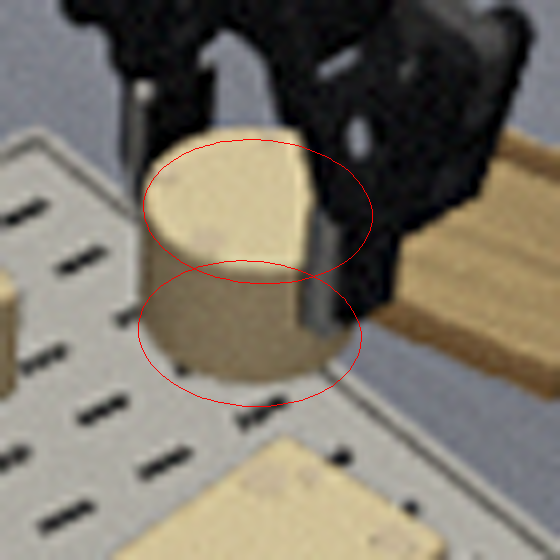

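move_arm(
  steps=[
    {"fingers":48,"translation":[10,30,0],"turn":0},
    {"fingers":48,"translation":[15,50,0],"turn":0},
    {"fingers":48,"translation":[15,50,0],"turn":0},
    {"fingers":48,"translation":[15,50,0],"turn":0},
    {"fingers":48,"translation":[15,50,0],"turn":0},
    {"fingers":48,"translation":[15,50,0],"turn":0},
    {"fingers":48,"translation":[15,50,0],"turn":0},
    {"fingers":48,"translation":[15,50,0],"turn":0},
    {"fingers":48,"translation":[16,59,0],"turn":0},
    {"fingers":48,"translation":[0,0,0],"turn":0},
  ],
)

```text
t: 13.68
eef_pos: [0.6107, 0.3489, 0.1488]
tool_rot: [-0.002, 0.693, 0.721, -0.0]
contact_force: [-1.2, -0.3, -1.4]
gripper_width: 0.621
```

move_arm(
  steps=[
    {"fingers":48,"translation":[0,0,0],"turn":0},
    {"fingers":48,"translation":[0,0,-35],"turn":0},
    {"fingers":48,"translation":[0,0,-40],"turn":0},
    {"fingers":48,"translation":[0,0,-30],"turn":0},
    {"fingers":48,"translation":[0,0,-12],"turn":0},
    {"fingers":48,"translation":[0,0,0],"turn":0},
  ],
)

```text
t: 14.42
eef_pos: [0.6128, 0.3403, 0.0339]
tool_rot: [0.0, 0.697, 0.718, -0.001]
contact_force: [-0.3, -0.2, -1.2]
gripper_width: 0.619
```

```bash
python3 -c "
from look import *
I=pickle.load(open('I.pkl','rb'))
im=look('h');b=get_obs()['eef_pos'];z=b[2]-.0145
draw(im,[('round',(b[0],b[1],0),z),('round',(b[0],b[1],0),z+.038),I[7]],'pics/h.png','side',(150,250,75,175),6)
"
```

```text
14.525 [0.614  0.3416 0.0357] [ 0.39 -0.64 -1.14] 52.5 yaw 1.6011631426300912
```

View pics/h.png

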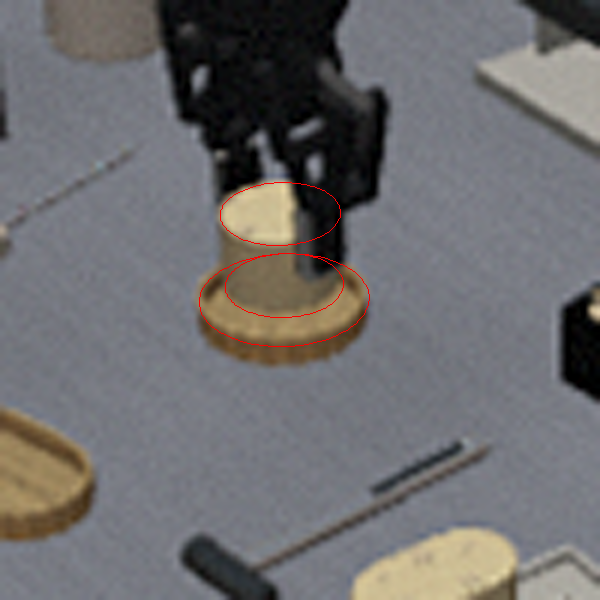

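move_arm(
  steps=[
    {"fingers":48,"translation":[0,0,-8],"turn":0},
    {"fingers":48,"translation":[0,0,-6],"turn":0},
    {"fingers":48,"translation":[0,0,-3],"turn":0},
    {"fingers":48,"translation":[0,0,-1.5],"turn":0},
    {"fingers":48,"translation":[0,0,0],"turn":0},
  ],
)

```text
t: 15.15
eef_pos: [0.6126, 0.3418, 0.0174]
tool_rot: [-0.0, 0.696, 0.718, -0.0]
contact_force: [-5.5, -2.6, 13.0]
gripper_width: 0.623
```

```bash
python3 -c "
from look import *
I=pickle.load(open('I.pkl','rb'))
im=look('h');b=get_obs()['eef_pos'];z=.003
draw(im,[('round',(b[0],b[1],0),z),('round',(b[0],b[1],0),z+.038)],'pics/h2.png','side',(150,250,75,175),6)
print(get_obs()['torque'])
"
```

```text
15.25 [0.6126 0.3418 0.0174] [-5.53 -2.74 12.62] 52.5 yaw 1.601964422672282
[-0.57879058  1.26064374  0.00529322]
```

View pics/h2.png

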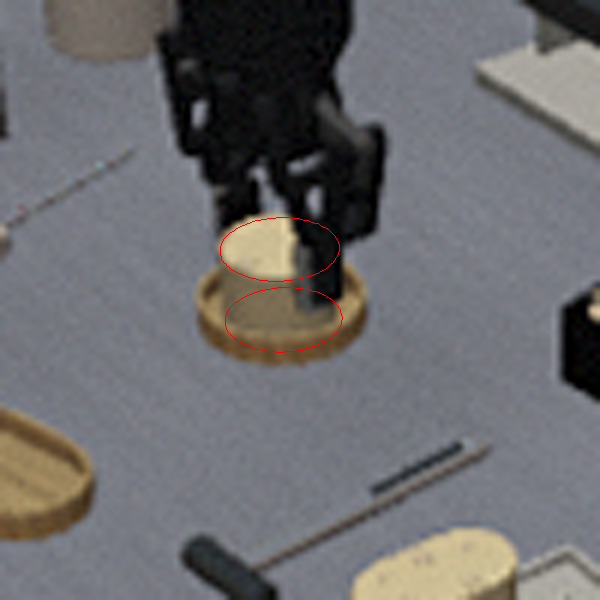

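move_arm(
  steps=[
    {"fingers":60,"translation":[0,0,0],"turn":0},
    {"fingers":70,"translation":[0,0,0],"turn":0},
    {"fingers":80,"translation":[0,0,0],"turn":0},
    {"fingers":80,"translation":[0,0,0],"turn":0},
    {"fingers":80,"translation":[0,0,15],"turn":0},
    {"fingers":85,"translation":[0,0,40],"turn":0},
    {"fingers":85,"translation":[0,0,50],"turn":0},
    {"fingers":85,"translation":[0,0,40],"turn":0},
    {"fingers":85,"translation":[30,0,0],"turn":0},
    {"fingers":85,"translation":[0,0,0],"turn":0},
  ],
)

```text
t: 16.5
eef_pos: [0.6452, 0.341, 0.1627]
tool_rot: [0.001, 0.697, 0.717, 0.001]
contact_force: [-0.2, -0.2, 0.4]
gripper_width: 0.997
```

```bash
python3 -c "
from look import *
I=pickle.load(open('I.pkl','rb'))
im=look('i');
draw(im,[('round',(.6126,.3418,0),.041)],'pics/i.png','side',(150,250,75,175),6)
for z in(.0455,.048):
  for c in im: print(z,c,*fit({c:im[c]},'brick',(.481,-.097,.08),z,r=.01,dth=.1))
draw(im,[('brick',(.481,-.097,.09),.048)],'pics/i2.png','side',(200,340,150,270),5)
draw(im,[('brick',(.481,-.097,.09),.048)],'pics/i3.png','top',(180,330,150,250),5)
"
```

```text
16.6 [0.6426 0.3416 0.161 ] [ 0.15  0.07 -0.24] 84.9 yaw 1.6015257951034325
0.0455 top 55.32759 [ 0.48018813 -0.09241767  0.09492262]
0.0455 side 59.68941 [ 0.48340278 -0.09542207  0.10311109]
0.048 top 55.383648 [ 0.47995543 -0.09210709  0.09057397]
0.048 side 59.656776 [ 0.48129543 -0.09724695  0.09904254]
```

View pics/i.png

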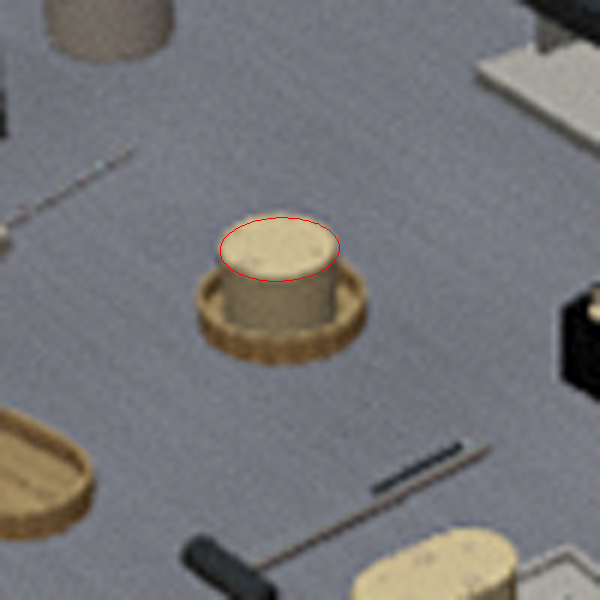

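View pics/i2.png

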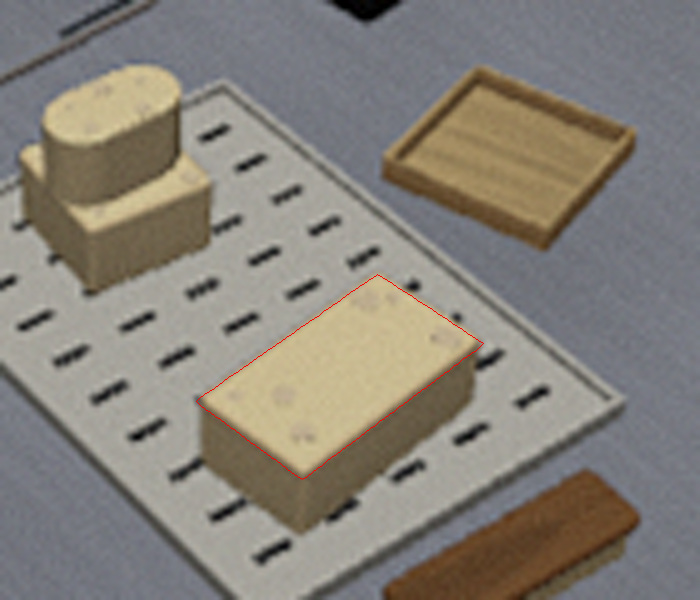

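View pics/i3.png

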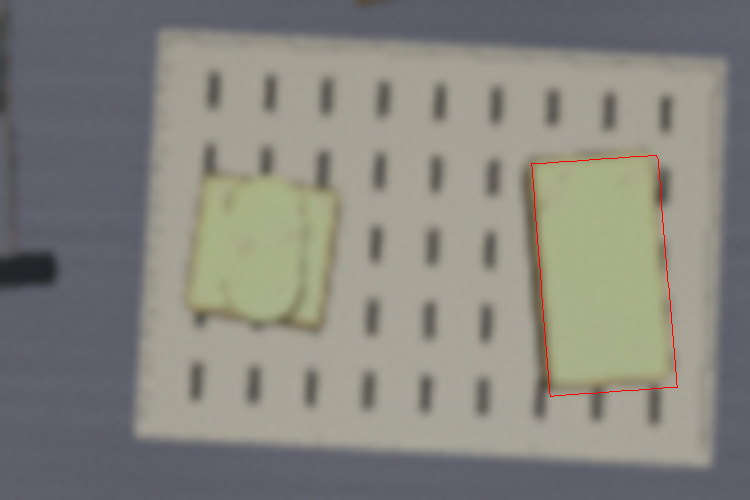

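```bash
python3 -c "
from fit import *
for z in(.012,.017,.022,.027): print(z,proj('side',[[.602,.3418-.034,z],[.6126,.3418-.034,z],[.602,.3418-.028,z]]).round(1).tolist())
# tool open view frame i: draw
im=pickle.load(open('im.pkl','rb'))
P=np.array([[.6426-.011,.3416-.045,.161],[.6426-.011,.3416-.045,.174],[.6426-.011,.3416+.045,.161],[.6426-.011,.3416+.045,.174]])
uv=proj('side',P);print(uv)
i=cv2.resize(im['side'][:150,120:320],None,fx=4,fy=4,interpolation=cv2.INTER_CUBIC)
for p in uv: cv2.circle(i,tuple(((p-[120,0])*4).astype(int).tolist()),3,(0,0,255),-1)
cv2.imwrite('pics/j.png',i)
"
```

```text
0.012 [[200.7, 131.6], [203.8, 130.3], [199.4, 130.7]]
0.017 [[200.6, 130.1], [203.8, 128.7], [199.3, 129.1]]
0.022 [[200.5, 128.5], [203.7, 127.2], [199.2, 127.6]]
0.027 [[200.4, 127.0], [203.6, 125.6], [199.1, 126.0]]
[[210.31836474  80.37534173]
 [210.16920399  75.70635999]
 [189.89622151  67.50057072]
 [189.61884307  62.93818233]]
```

View pics/j.png

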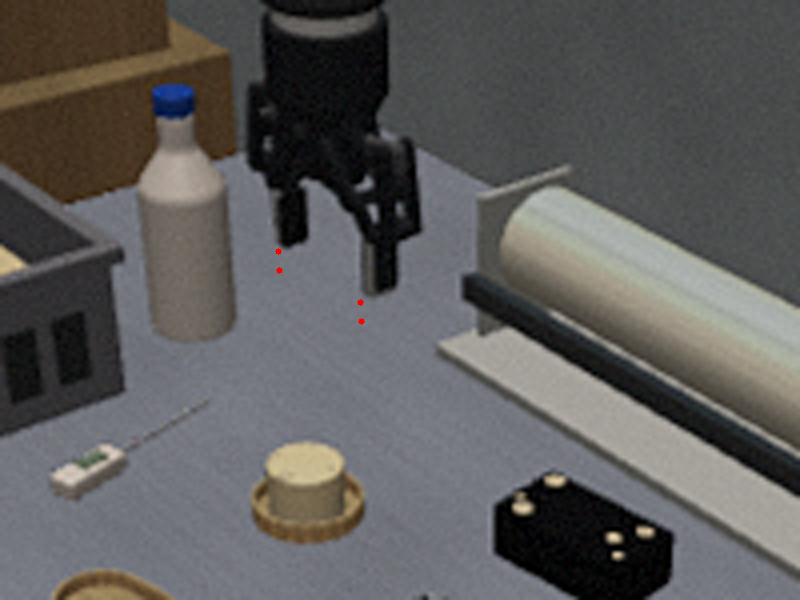

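move_arm(
  steps=[
    {"fingers":85,"translation":[-17,-50,0],"turn":0.02},
    {"fingers":85,"translation":[-17,-50,0],"turn":0.02},
    {"fingers":85,"translation":[-17,-50,0],"turn":0.02},
    {"fingers":85,"translation":[-17,-50,0],"turn":0},
    {"fingers":85,"translation":[-17,-50,0],"turn":0},
    {"fingers":85,"translation":[-17,-50,0],"turn":0},
    {"fingers":85,"translation":[-20,-50,0],"turn":0},
    {"fingers":85,"translation":[-20,-50,0],"turn":0},
    {"fingers":85,"translation":[-20,-37,0],"turn":0},
    {"fingers":85,"translation":[0,0,0],"turn":0},
  ],
)

```text
t: 17.85
eef_pos: [0.4783, -0.0978, 0.1608]
tool_rot: [-0.001, 0.676, 0.737, -0.001]
contact_force: [0.5, 1.3, 0.6]
gripper_width: 1.0
```

move_arm(
  steps=[
    {"fingers":85,"translation":[0,0,-40],"turn":0},
    {"fingers":85,"translation":[0,0,-40],"turn":0},
    {"fingers":85,"translation":[0,0,-20],"turn":0},
    {"fingers":85,"translation":[0,0,0],"turn":0},
  ],
)

```text
t: 18.35
eef_pos: [0.4798, -0.0936, 0.0595]
tool_rot: [-0.002, 0.673, 0.739, -0.001]
contact_force: [-0.8, 0.2, 0.4]
gripper_width: 0.999
```

```bash
python3 -c "
from look import *
im=look('k');
draw(im,[('brick',(.481,-.095,.09),.048)],'pics/k.png','side',(200,340,130,270),5)
"
```

```text
18.45 [ 0.4814 -0.0943  0.0613] [ 0.21 -0.64  0.18] 84.8 yaw 1.6631124640150279
```

View pics/k.png

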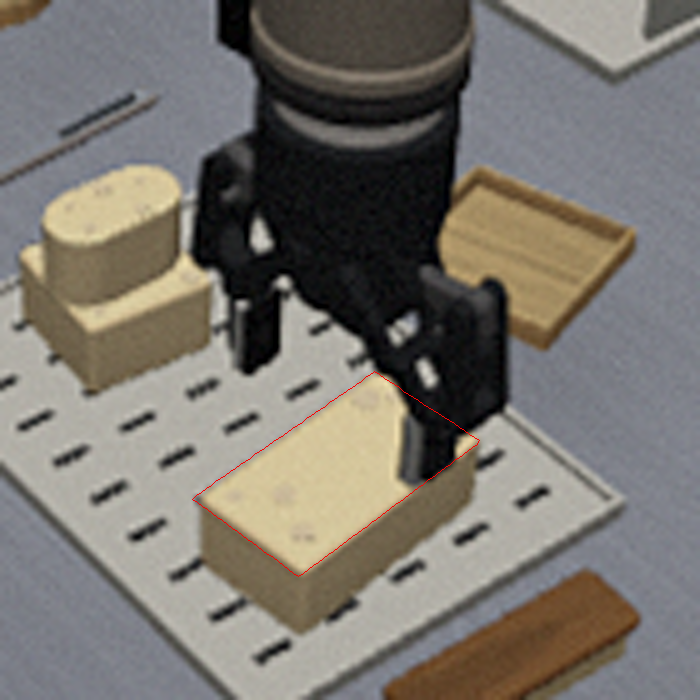

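move_arm(
  steps=[
    {"fingers":85,"translation":[0,-2,0],"turn":0},
    {"fingers":85,"translation":[0,0,-15],"turn":0},
    {"fingers":85,"translation":[0,0,-15],"turn":0},
    {"fingers":85,"translation":[0,0,-12],"turn":0},
    {"fingers":85,"translation":[0,0,-4],"turn":0},
    {"fingers":85,"translation":[0,0,0],"turn":0},
  ],
)

```text
t: 19.2
eef_pos: [0.4807, -0.0972, 0.0144]
tool_rot: [-0.0, 0.674, 0.739, -0.0]
contact_force: [-0.2, -0.0, 0.3]
gripper_width: 0.996
```

move_arm(
  steps=[
    {"fingers":52,"translation":[0,0,0],"turn":0},
    {"fingers":52,"translation":[0,0,0],"turn":0},
    {"fingers":52,"translation":[0,0,0],"turn":0},
    {"fingers":52,"translation":[0,0,0],"turn":0},
    {"fingers":52,"translation":[0,0,0],"turn":0},
    {"fingers":52,"translation":[0,0,0],"turn":0},
  ],
  newtons=45,
)

```text
t: 19.95
eef_pos: [0.4813, -0.0972, 0.0154]
tool_rot: [0.0, 0.674, 0.739, 0.0]
contact_force: [-0.9, 0.3, 5.4]
gripper_width: 0.694
```

move_arm(
  steps=[
    {"fingers":52,"translation":[0,0,5],"turn":0},
    {"fingers":52,"translation":[0,0,15],"turn":0},
    {"fingers":52,"translation":[0,0,30],"turn":0},
    {"fingers":52,"translation":[0,0,20],"turn":0},
    {"fingers":52,"translation":[0,0,0],"turn":0},
  ],
)

```text
t: 20.58
eef_pos: [0.4821, -0.0972, 0.0865]
tool_rot: [0.001, 0.674, 0.739, 0.001]
contact_force: [0.8, -0.0, -3.4]
gripper_width: 0.693
```

```bash
python3 -c "
from look import *
im=look('l');e=get_obs()['eef_pos'];b=e[2]-.0085;p=(.481,-.097,.092)
draw(im,[('brick',p,b),('brick',p,b+.042)],'pics/l.png','side',(200,340,110,250),5)
"
```

```text
20.675 [ 0.4807 -0.0969  0.0847] [-0.6   0.26 -3.83] 59.1 yaw 1.6622445013161504
```

View pics/l.png

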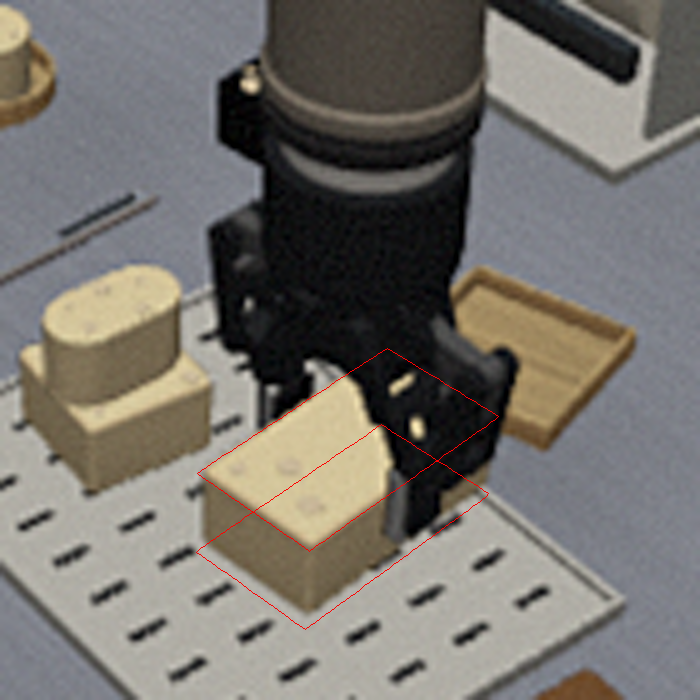

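move_arm(
  steps=[
    {"fingers":52,"translation":[-5,-25,0],"turn":-0.01},
    {"fingers":52,"translation":[-8,-42,0],"turn":-0.01},
    {"fingers":52,"translation":[-8,-42,0],"turn":-0.01},
    {"fingers":52,"translation":[-8,-42,0],"turn":-0.007},
    {"fingers":52,"translation":[-8,-42,0],"turn":0},
    {"fingers":52,"translation":[-8,-36,0],"turn":0},
    {"fingers":52,"translation":[0,0,0],"turn":0},
    {"fingers":52,"translation":[0,0,-25],"turn":0},
    {"fingers":52,"translation":[0,0,-20],"turn":0},
    {"fingers":52,"translation":[0,0,0],"turn":0},
  ],
)

```text
t: 21.92
eef_pos: [0.4345, -0.3241, 0.0377]
tool_rot: [-0.003, 0.687, 0.726, -0.0]
contact_force: [0.6, 0.4, -3.4]
gripper_width: 0.696
```

```bash
python3 -c "
from look import *
I=pickle.load(open('I.pkl','rb'))
im=look('m');o=get_obs();e=o['eef_pos'];b=e[2]-.0085;p=(e[0],e[1],.055)
draw(im,[I[5],('brick',p,b+.042),('brick',p,b)],'pics/m.png','side',(270,410,210,350),5)
"
```

```text
22.025 [ 0.4359 -0.3256  0.0396] [-0.39  0.18 -3.21] 58.9 yaw 1.6255352051888154
```

View pics/m.png

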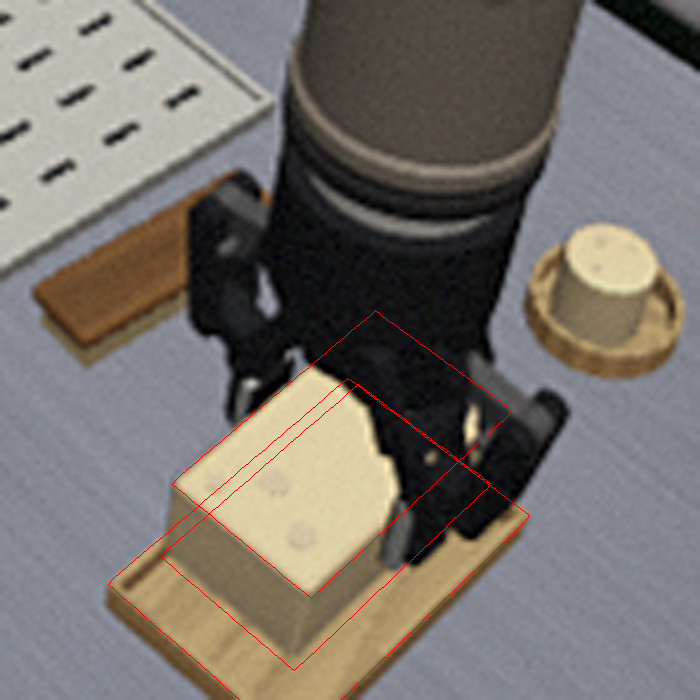

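move_arm(
  steps=[
    {"fingers":52,"translation":[0,0,-10],"turn":0},
    {"fingers":52,"translation":[0,0,-8],"turn":0},
    {"fingers":52,"translation":[0,0,-5],"turn":0},
    {"fingers":52,"translation":[0,0,-2.5],"turn":0},
    {"fingers":52,"translation":[0,0,-1.5],"turn":0},
    {"fingers":52,"translation":[0,0,0],"turn":0},
  ],
)

```text
t: 22.78
eef_pos: [0.436, -0.3262, 0.0128]
tool_rot: [0.0, 0.688, 0.726, 0.0]
contact_force: [0.7, 0.1, -2.9]
gripper_width: 0.696
```

move_arm(
  steps=[
    {"fingers":52,"translation":[0,0,-1],"turn":0},
    {"fingers":52,"translation":[0,0,0],"turn":0},
  ],
)

```text
t: 23.02
eef_pos: [0.4361, -0.3263, 0.0124]
tool_rot: [0.0, 0.688, 0.726, 0.0]
contact_force: [-1.3, 1.8, 4.2]
gripper_width: 0.694
```

Seated (force turned upward). Release.

move_arm(
  steps=[
    {"fingers":65,"translation":[0,0,0],"turn":0},
    {"fingers":75,"translation":[0,0,0],"turn":0},
    {"fingers":80,"translation":[0,0,0],"turn":0},
    {"fingers":80,"translation":[0,0,0],"turn":0},
    {"fingers":80,"translation":[0,0,15],"turn":0},
    {"fingers":85,"translation":[0,0,40],"turn":0},
    {"fingers":85,"translation":[0,0,50],"turn":0},
    {"fingers":85,"translation":[5,40,40],"turn":0},
    {"fingers":85,"translation":[5,50,0],"turn":0},
    {"fingers":85,"translation":[5,50,0],"turn":0},
  ],
)

```text
t: 24.28
eef_pos: [0.4515, -0.185, 0.1585]
tool_rot: [0.001, 0.688, 0.726, 0.001]
contact_force: [0.5, 1.3, 0.0]
gripper_width: 0.998
```

```bash
python3 -c "
from look import *
I=pickle.load(open('I.pkl','rb'))
im=look('n',I=[('brick',(.436,-.3263,.055),.045)]);
for c in im: print(c,*fit({c:im[c]},'oval',(.4865,.066,.05),.086,r=.01,dth=.2))
p=(.4865,.066,.07)
draw(im,[('oval',p,.086)],'pics/n2.png','side',(180,280,140,240),6)
draw(im,[('oval',p,.086)],'pics/n3.png','top',(190,290,150,250),6)
"
```

```text
24.375 [ 0.4519 -0.1805  0.1576] [ 0.76 -0.74 -0.32] 84.9 yaw 1.6328396645040912
top 39.013466 [ 0.48480766  0.07319995 -0.05411478]
side 60.0 [0.488386   0.06275822 0.0066476 ]
```

View pics/ns.png

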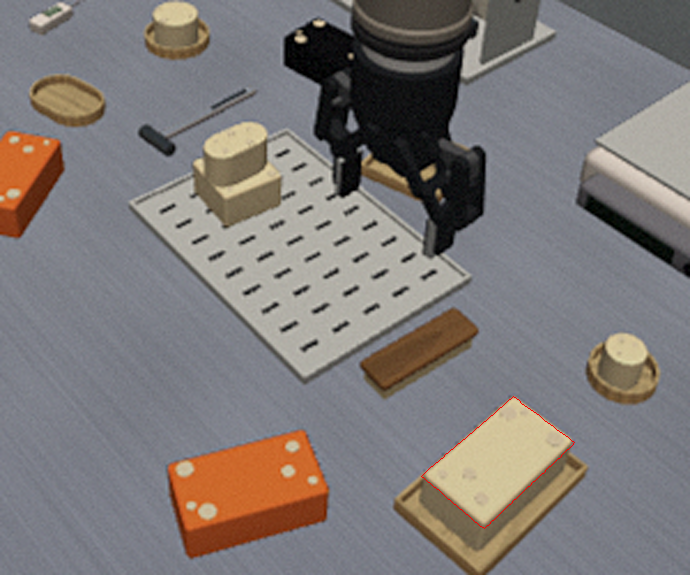

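View pics/n2.png

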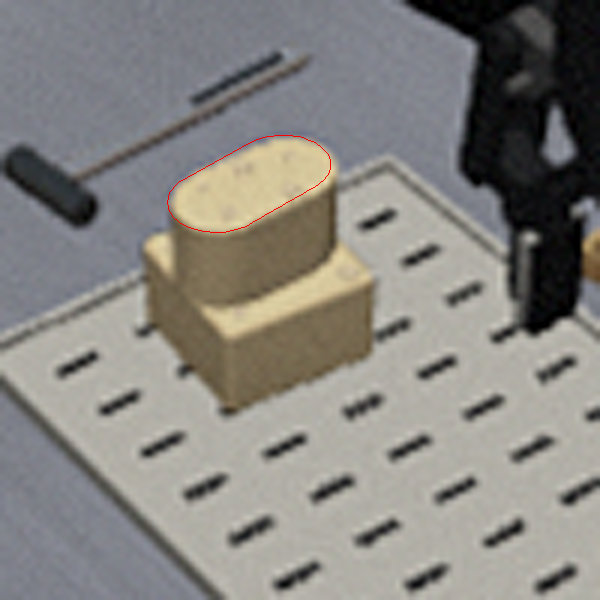

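View pics/n3.png

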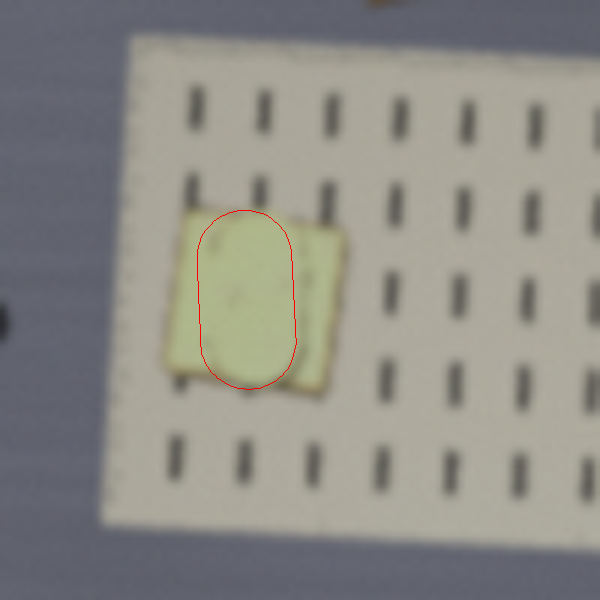

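move_arm(
  steps=[
    {"fingers":85,"translation":[7,50,0],"turn":-0.02},
    {"fingers":85,"translation":[7,50,0],"turn":-0.02},
    {"fingers":85,"translation":[7,50,0],"turn":-0.015},
    {"fingers":85,"translation":[7,50,0],"turn":0},
    {"fingers":85,"translation":[8,49,0],"turn":0},
    {"fingers":85,"translation":[0,0,0],"turn":0},
    {"fingers":85,"translation":[0,0,0],"turn":0},
    {"fingers":85,"translation":[0,0,-35],"turn":0},
    {"fingers":85,"translation":[0,0,-20],"turn":0},
    {"fingers":85,"translation":[0,0,0],"turn":0},
  ],
)

```text
t: 25.62
eef_pos: [0.4858, 0.0606, 0.1009]
tool_rot: [-0.0, 0.708, 0.706, -0.002]
contact_force: [-0.5, -0.5, -0.7]
gripper_width: 0.993
```

```bash
python3 -c "
from look import *
im=look('o');p=(.4875,.063,0)
draw(im,[('oval',p,.086)],'pics/o2.png','side',(180,280,110,240),6)
"
```

```text
25.725 [0.4873 0.0616 0.1025] [-0.17  0.4  -0.04] 84.4 yaw 1.5678359653813294
```

View pics/o2.png

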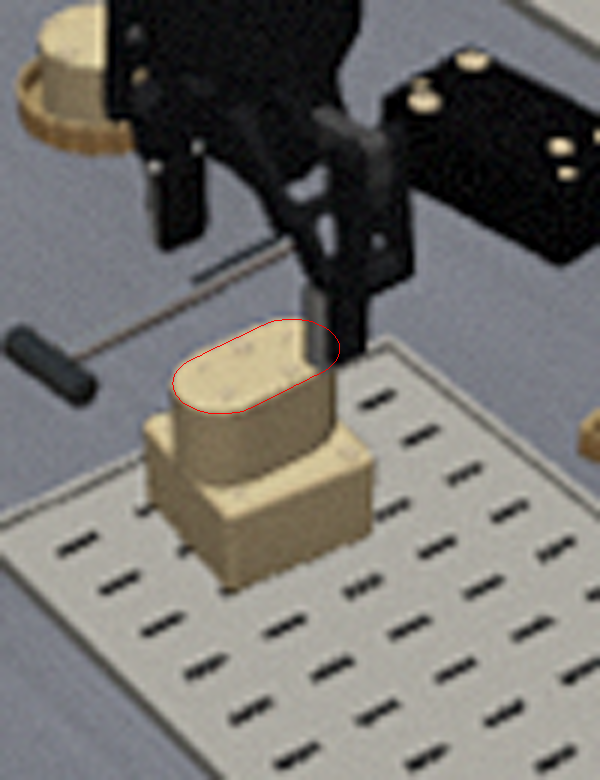

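move_arm(
  steps=[
    {"fingers":85,"translation":[0,1,-20],"turn":0},
    {"fingers":85,"translation":[0,0,-15],"turn":0},
    {"fingers":85,"translation":[0,0,-7],"turn":0},
    {"fingers":85,"translation":[0,0,0],"turn":0},
    {"fingers":30,"translation":[0,0,0],"turn":0},
    {"fingers":30,"translation":[0,0,0],"turn":0},
    {"fingers":30,"translation":[0,0,0],"turn":0},
    {"fingers":30,"translation":[0,0,0],"turn":0},
    {"fingers":30,"translation":[0,0,0],"turn":0},
    {"fingers":30,"translation":[0,0,0],"turn":0},
  ],
  newtons=30,
)

```text
t: 26.98
eef_pos: [0.4873, 0.0639, 0.0603]
tool_rot: [0.0, 0.707, 0.707, 0.0]
contact_force: [-0.9, -1.1, 5.7]
gripper_width: 0.417
```

move_arm(
  steps=[
    {"fingers":30,"translation":[0,0,0],"turn":0},
    {"fingers":30,"translation":[0,0,0],"turn":0},
  ],
)

```text
t: 27.22
eef_pos: [0.4874, 0.0639, 0.0603]
tool_rot: [0.0, 0.707, 0.707, 0.0]
contact_force: [-0.9, -0.8, 5.8]
gripper_width: 0.418
```

move_arm(
  steps=[
    {"fingers":30,"translation":[0,0,5],"turn":0},
    {"fingers":30,"translation":[0,0,20],"turn":0},
    {"fingers":30,"translation":[0,0,35],"turn":0},
    {"fingers":30,"translation":[0,0,20],"turn":0},
    {"fingers":30,"translation":[0,0,0],"turn":0},
  ],
)

```text
t: 27.85
eef_pos: [0.4878, 0.0641, 0.141]
tool_rot: [0.001, 0.707, 0.707, 0.001]
contact_force: [-0.3, -0.0, -2.4]
gripper_width: 0.417
```

```bash
python3 -c "
from look import *
im=look('p')
for c in im: print(c,*fit({c:im[c]},'square',(.487,.061,-.13),.048,r=.01,dth=.1))
"
```

```text
27.95 [0.4864 0.0639 0.1392] [ 0.03 -0.16 -1.22] 35.5 yaw 1.5701917464359947
top 18.656353 [ 0.49747792  0.04749954 -0.19588265]
side 59.843594 [ 0.4877194   0.06255257 -0.16407915]
```

View pics/ps.png

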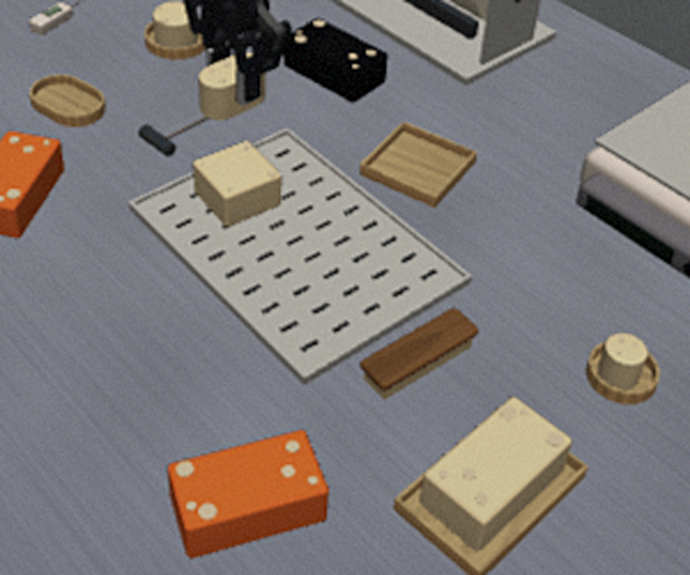

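move_arm(
  steps=[
    {"fingers":30,"translation":[-3,20,0],"turn":-0.1},
    {"fingers":30,"translation":[-5,30,0],"turn":-0.16},
    {"fingers":30,"translation":[-5,30,0],"turn":-0.16},
    {"fingers":30,"translation":[-5,30,0],"turn":-0.16},
    {"fingers":30,"translation":[-5,30,0],"turn":-0.16},
    {"fingers":30,"translation":[-5,30,0],"turn":-0.16},
    {"fingers":30,"translation":[-5,30,0],"turn":-0.16},
    {"fingers":30,"translation":[-5,30,0],"turn":-0.16},
    {"fingers":30,"translation":[-5,18,0],"turn":-0.14},
    {"fingers":30,"translation":[0,0,0],"turn":0},
  ],
)

```text
t: 29.2
eef_pos: [0.4426, 0.3129, 0.1383]
tool_rot: [0.001, 0.994, 0.107, -0.001]
contact_force: [-0.3, 0.1, -2.0]
gripper_width: 0.414
```

move_arm(
  steps=[
    {"fingers":30,"translation":[0,0,0],"turn":0},
    {"fingers":30,"translation":[0,0,-30],"turn":0},
    {"fingers":30,"translation":[0,0,-40],"turn":0},
    {"fingers":30,"translation":[0,0,-25],"turn":0},
    {"fingers":30,"translation":[0,0,-10],"turn":0},
    {"fingers":30,"translation":[0,0,0],"turn":0},
  ],
)

```text
t: 29.95
eef_pos: [0.4442, 0.3109, 0.0347]
tool_rot: [0.0, 0.995, 0.105, -0.0]
contact_force: [0.9, 0.1, -1.1]
gripper_width: 0.414
```

```bash
python3 -c "
from look import *
I=pickle.load(open('I.pkl','rb'))
im=look('q');o=get_obs();e=o['eef_pos'];b=e[2]-.012;p=(e[0],e[1],1.775)
draw(im,[I[8],('oval',p,b+.038),('oval',p,b)],'pics/q.png','side',(100,200,90,190),6)
"
```

```text
30.05 [0.4448 0.3119 0.0357] [-0.43 -0.73 -0.63] 35.2 yaw 0.20969543879074187
```

View pics/q.png

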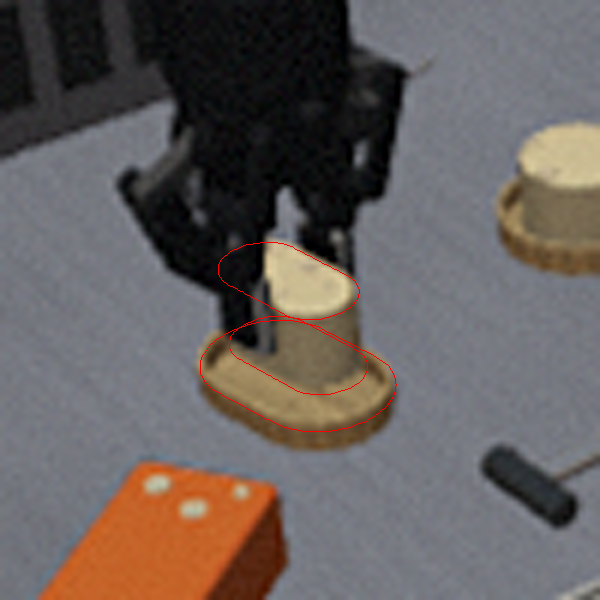

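move_arm(
  steps=[
    {"fingers":30,"translation":[-1,0,-8],"turn":0},
    {"fingers":30,"translation":[0,0,-6],"turn":0},
    {"fingers":30,"translation":[0,0,-3],"turn":0},
    {"fingers":30,"translation":[0,0,-1.5],"turn":0},
    {"fingers":30,"translation":[0,0,-1],"turn":0},
    {"fingers":30,"translation":[0,0,0],"turn":0},
  ],
)

```text
t: 30.8
eef_pos: [0.4431, 0.3119, 0.0154]
tool_rot: [-0.0, 0.994, 0.105, 0.0]
contact_force: [-0.1, -0.1, -0.6]
gripper_width: 0.415
```

move_arm(
  steps=[
    {"fingers":30,"translation":[0,0,-1],"turn":0},
    {"fingers":30,"translation":[0,0,0],"turn":0},
  ],
)

```text
t: 31.05
eef_pos: [0.4431, 0.3119, 0.0153]
tool_rot: [-0.0, 0.995, 0.105, -0.0]
contact_force: [-2.7, -1.6, 9.7]
gripper_width: 0.414
```

move_arm(
  steps=[
    {"fingers":45,"translation":[0,0,0],"turn":0},
    {"fingers":55,"translation":[0,0,0],"turn":0},
    {"fingers":60,"translation":[0,0,0],"turn":0},
    {"fingers":60,"translation":[0,0,0],"turn":0},
    {"fingers":60,"translation":[0,0,15],"turn":0},
    {"fingers":60,"translation":[0,0,40],"turn":0},
    {"fingers":85,"translation":[0,0,50],"turn":0},
    {"fingers":85,"translation":[30,-30,30],"turn":-0.1},
    {"fingers":85,"translation":[40,-40,0],"turn":-0.13},
    {"fingers":85,"translation":[40,-40,0],"turn":-0.13},
  ],
)

```text
t: 32.3
eef_pos: [0.5543, 0.2013, 0.1512]
tool_rot: [-0.001, 0.997, -0.076, 0.001]
contact_force: [0.8, 1.0, 0.1]
gripper_width: 0.994
```

```bash
python3 -c "
from look import *
I=pickle.load(open('I.pkl','rb'))
im=look('r',I=[('oval',(.443,.312,1.775),.041)])
for c in im: print(c,*fit({c:im[c]},'square',(.487,.062,-.15),.048,r=.01,dth=.1))
draw(im,[('square',(.487,.062,-.15),.048)],'pics/r2.png','side',(180,280,140,240),6)
"
```

```text
32.4 [0.5574 0.1952 0.1513] [-0.43  0.06  0.53] 84.6 yaw -0.16187867963014177
top 56.185253 [ 0.48561764  0.06142649 -0.12111389]
side 59.828075 [ 0.48779627  0.06226718 -0.15472777]
```

View pics/rs.png

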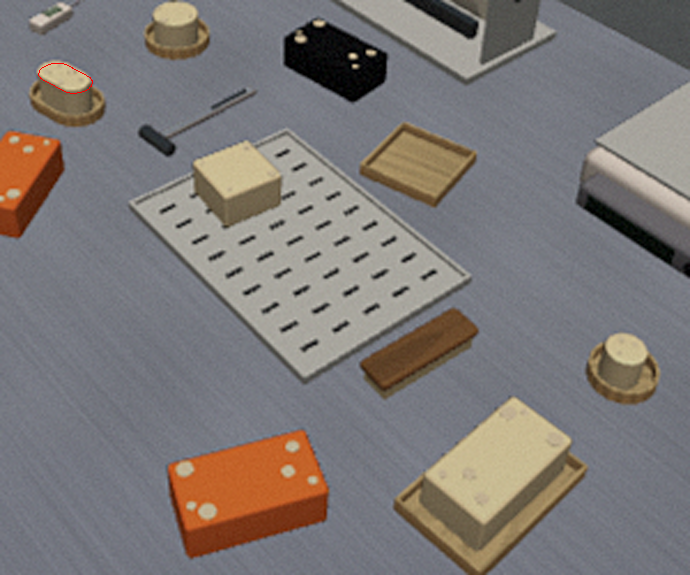

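View pics/rt.png

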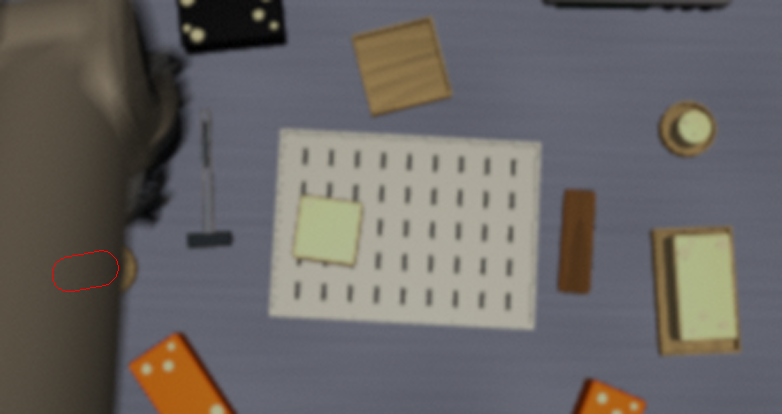

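View pics/r2.png

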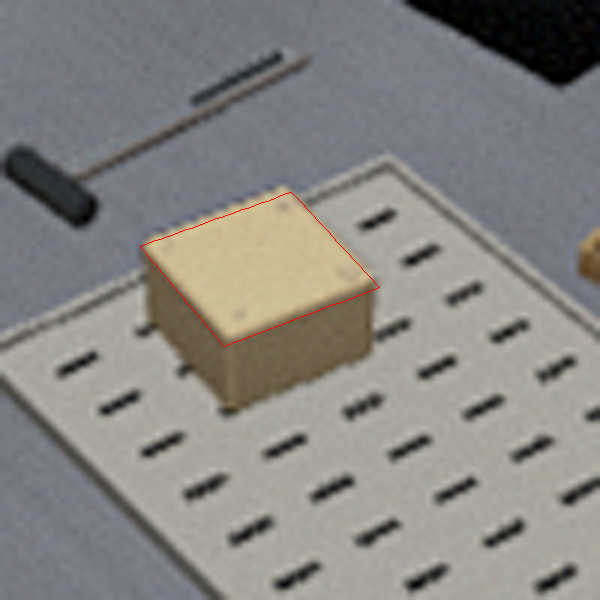

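move_arm(
  steps=[
    {"fingers":85,"translation":[-20,-45,0],"turn":0},
    {"fingers":85,"translation":[-23,-50,0],"turn":0},
    {"fingers":85,"translation":[-23,-45,0],"turn":0},
    {"fingers":85,"translation":[0,0,0],"turn":0},
    {"fingers":85,"translation":[0,0,0],"turn":0},
    {"fingers":85,"translation":[0,0,-45],"turn":0},
    {"fingers":85,"translation":[0,0,-40],"turn":0},
    {"fingers":85,"translation":[0,0,-5],"turn":0},
    {"fingers":85,"translation":[0,0,0],"turn":0},
    {"fingers":85,"translation":[0,0,0],"turn":0},
  ],
)

```text
t: 33.65
eef_pos: [0.4883, 0.0624, 0.0607]
tool_rot: [-0.001, 0.997, -0.075, 0.001]
contact_force: [0.2, 0.1, 0.3]
gripper_width: 0.996
```

```bash
python3 -c "
from look import *
im=look('s')
draw(im,[('square',(.4865,.062,-.15),.048)],'pics/s2.png','side',(180,280,110,240),6)
"
```

```text
33.75 [0.488  0.0623 0.0605] [-0.15  0.08  0.31] 84.5 yaw -0.1497487297741523
```

View pics/s2.png

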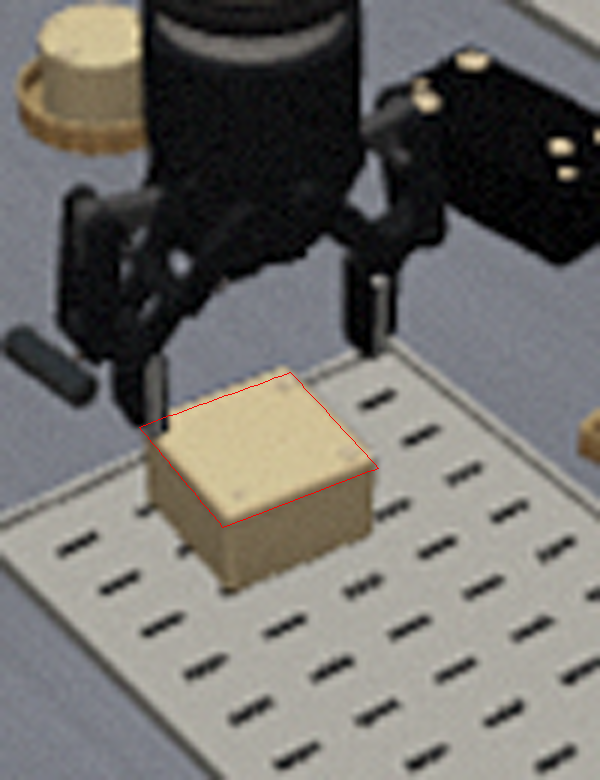

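move_arm(
  steps=[
    {"fingers":85,"translation":[-1,0,-10],"turn":0},
    {"fingers":85,"translation":[0,0,-10],"turn":0},
    {"fingers":85,"translation":[0,0,-10],"turn":0},
    {"fingers":85,"translation":[0,0,0],"turn":0},
  ],
)

```text
t: 34.25
eef_pos: [0.4852, 0.0616, 0.0282]
tool_rot: [0.0, 0.997, -0.075, -0.001]
contact_force: [-0.3, 0.0, 0.3]
gripper_width: 0.996
```

move_arm(
  steps=[
    {"fingers":85,"translation":[0,0,-8],"turn":0},
    {"fingers":85,"translation":[0,0,-8.5],"turn":0},
    {"fingers":85,"translation":[0,0,0],"turn":0},
    {"fingers":85,"translation":[0,0,0],"turn":0},
    {"fingers":58,"translation":[0,0,0],"turn":0},
    {"fingers":58,"translation":[0,0,0],"turn":0},
    {"fingers":58,"translation":[0,0,0],"turn":0},
    {"fingers":58,"translation":[0,0,0],"turn":0},
    {"fingers":58,"translation":[0,0,0],"turn":0},
    {"fingers":58,"translation":[0,0,0],"turn":0},
  ],
  newtons=40,
)

```text
t: 35.5
eef_pos: [0.4866, 0.0619, 0.0133]
tool_rot: [-0.0, 0.997, -0.075, 0.001]
contact_force: [-0.2, -1.1, 8.0]
gripper_width: 0.765
```

move_arm(
  steps=[
    {"fingers":58,"translation":[0,0,5],"turn":0},
    {"fingers":58,"translation":[0,0,15],"turn":0},
    {"fingers":58,"translation":[0,0,30],"turn":0},
    {"fingers":58,"translation":[0,0,20],"turn":0},
    {"fingers":58,"translation":[20,-8,0],"turn":0.06},
    {"fingers":58,"translation":[35,-14,0],"turn":0.08},
    {"fingers":58,"translation":[40,-15,0],"turn":0.08},
    {"fingers":58,"translation":[40,-15,0],"turn":0.08},
    {"fingers":58,"translation":[30,-12,0],"turn":0.08},
    {"fingers":58,"translation":[20,-8,0],"turn":0.04},
  ],
)

```text
t: 36.75
eef_pos: [0.672, -0.0112, 0.0836]
tool_rot: [0.0, 0.991, 0.135, 0.0]
contact_force: [0.7, 1.1, -2.2]
gripper_width: 0.765
```

move_arm(
  steps=[
    {"fingers":58,"translation":[0,0,0],"turn":0},
    {"fingers":58,"translation":[0,0,0],"turn":0},
    {"fingers":58,"translation":[0,0,-25],"turn":0},
    {"fingers":58,"translation":[0,0,-20],"turn":0},
    {"fingers":58,"translation":[0,0,0],"turn":0},
  ],
)

```text
t: 37.38
eef_pos: [0.6688, -0.0095, 0.0359]
tool_rot: [-0.0, 0.991, 0.135, -0.002]
contact_force: [-1.1, -0.2, -2.1]
gripper_width: 0.77
```

```bash
python3 -c "
from look import *
I=pickle.load(open('I.pkl','rb'))
im=look('u');o=get_obs();e=o['eef_pos'];b=e[2]-.0075;p=(e[0],e[1],.27)
draw(im,[I[6],('square',p,b+.042),('square',p,b)],'pics/u.png','side',(250,350,110,210),6)
"
```

```text
37.475 [ 0.6708 -0.01    0.038 ] [ 0.07  0.12 -1.17] 65.5 yaw 0.2699474725806351
```

View pics/u.png

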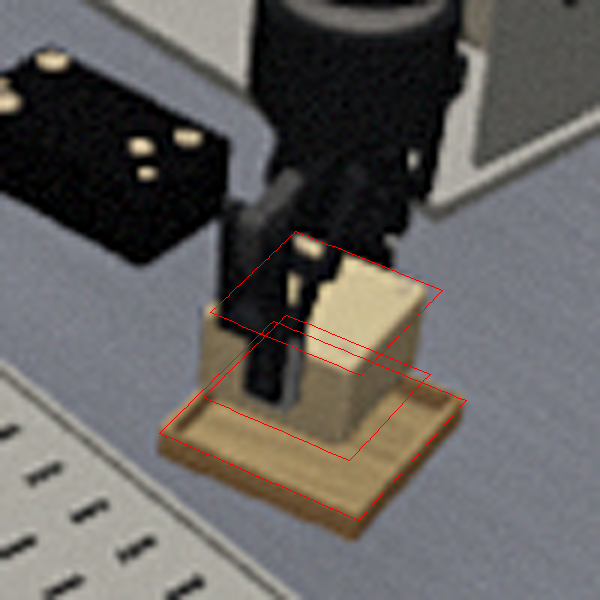

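move_arm(
  steps=[
    {"fingers":58,"translation":[1,-1,-10],"turn":0},
    {"fingers":58,"translation":[0,0,-8],"turn":0},
    {"fingers":58,"translation":[0,0,-5],"turn":0},
    {"fingers":58,"translation":[0,0,-2.5],"turn":0},
    {"fingers":58,"translation":[0,0,-1],"turn":0},
    {"fingers":58,"translation":[0,0,0],"turn":0},
  ],
)

```text
t: 38.22
eef_pos: [0.6721, -0.0112, 0.0114]
tool_rot: [0.0, 0.991, 0.135, 0.0]
contact_force: [-0.2, -1.0, -1.7]
gripper_width: 0.764
```

move_arm(
  steps=[
    {"fingers":58,"translation":[0,0,-1],"turn":0},
    {"fingers":58,"translation":[0,0,0],"turn":0},
  ],
)

```text
t: 38.48
eef_pos: [0.6722, -0.0112, 0.0105]
tool_rot: [0.0, 0.991, 0.135, 0.0]
contact_force: [-0.1, -0.6, -1.7]
gripper_width: 0.767
```

move_arm(
  steps=[
    {"fingers":58,"translation":[0,0,-1],"turn":0},
    {"fingers":58,"translation":[0,0,0],"turn":0},
  ],
)

```text
t: 38.72
eef_pos: [0.6722, -0.0111, 0.0104]
tool_rot: [-0.0, 0.991, 0.135, 0.0]
contact_force: [-3.2, 1.1, 6.3]
gripper_width: 0.77
```

Seated. Release and retreat.

move_arm(
  steps=[
    {"fingers":72,"translation":[0,0,0],"turn":0},
    {"fingers":80,"translation":[0,0,0],"turn":0},
    {"fingers":85,"translation":[0,0,0],"turn":0},
    {"fingers":85,"translation":[0,0,0],"turn":0},
    {"fingers":85,"translation":[0,0,15],"turn":0},
    {"fingers":85,"translation":[0,0,40],"turn":0},
    {"fingers":85,"translation":[0,0,50],"turn":0},
    {"fingers":85,"translation":[-40,0,40],"turn":0},
    {"fingers":85,"translation":[-50,0,30],"turn":0},
    {"fingers":85,"translation":[-50,0,0],"turn":0},
  ],
)

```text
t: 39.98
eef_pos: [0.5325, -0.0115, 0.1876]
tool_rot: [-0.0, 0.991, 0.134, 0.003]
contact_force: [-0.1, -0.1, -0.2]
gripper_width: 0.996
```

move_arm(
  steps=[
    {"fingers":85,"translation":[0,0,0],"turn":0},
    {"fingers":85,"translation":[0,0,0],"turn":0},
    {"fingers":85,"translation":[0,0,0],"turn":0},
  ],
)

```text
t: 40.35
eef_pos: [0.5333, -0.0111, 0.1847]
tool_rot: [0.0, 0.991, 0.135, 0.001]
contact_force: [0.1, -0.5, -0.6]
gripper_width: 0.994
```

```bash
python3 -c "
from look import *
I=dict((n,p) for n,p,z in pickle.load(open('I.pkl','rb')))
p={'brick':(.436,-.3263,.055),'square':(.672,-.011,.27),'round':(.6126,.3418,0),'oval':(.443,.312,1.775),'drum':(.608,-.319,0)}
im=look('z')
R=[]
for n in p:
  z=.003+H[n];out=[]
  for c in im:
    s,b=fit({c:im[c]},n,p[n],z,r=.012,dth=.1);out.append((round(float(s),1),((b-I[n+'_box'])[:2]*1000).round(1)))
  R.append((n,b,z));print(n,out)
draw(im,R,'pics/zs.png','side',(90,420,50,350),2.4);draw(im,R,'pics/zt.png','top',(90,430,100,280),2.3)
"
```

```text
40.45 [ 0.5329 -0.0112  0.1843] [-0.36  0.32  0.57] 84.8 yaw 0.2699637041907011
brick [(60.0, array([2.5, 0.4])), (60.0, array([0.9, 0.6]))]
square [(28.8, array([ 16. , -16.5])), (60.0, array([-1.2,  0.8]))]
round [(60.0, array([1.1, 2.9])), (60.0, array([-0.8,  1.2]))]
oval [(60.0, array([0.8, 2.8])), (60.0, array([2. , 5.5]))]
drum [(60.0, array([-3.8,  1.5])), (60.0, array([-3.8,  0.6]))]
```

View pics/zs.png

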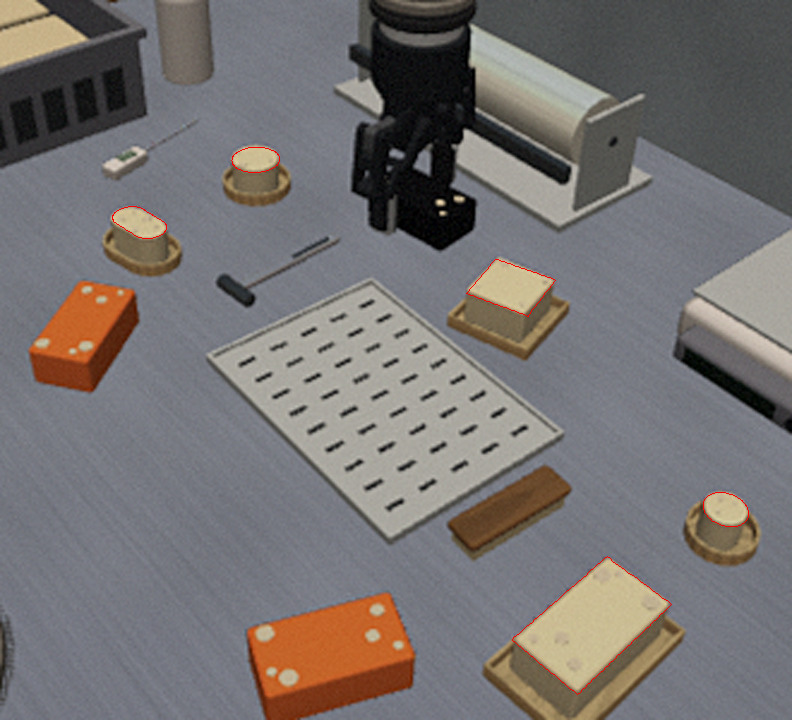

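View pics/zt.png

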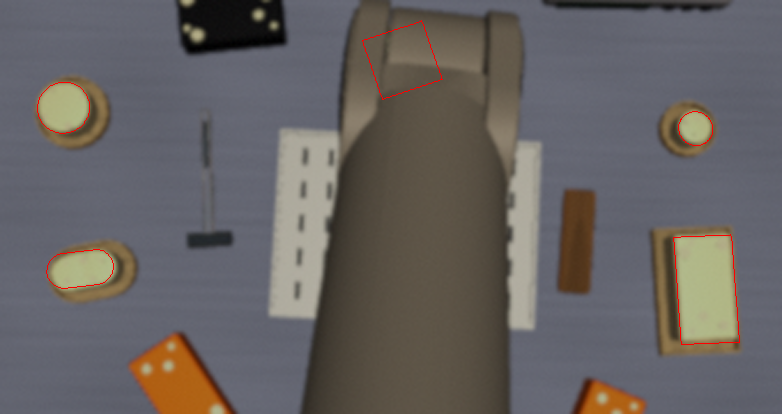

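```bash
python3 -c "
from station import *
print(hand_in())"
```

```text
the job is handed in; nothing more can be done
None
```

All five cheeses were moved from the tray into their matching boxes, one at a time (drum, round, brick, oval, square), and the job was handed in at about 40.5 s. The drum went in without any floor contact being felt; the commanded heights put it 1–2 mm above the floor at most when I let go. For the other four, the force reading showed they had touched the box floor first.

I fitted each cheese's top edge in the last pictures to check its place:

| Cheese | Offset from box centre (top / side camera) |
|---|---|
| brick | 2.5 mm / 1.1 mm |
| square | hidden by the arm / 1.4 mm |
| round | 3.1 mm / 1.4 mm |
| oval | 2.9 mm / 5.9 mm |
| drum | 4.1 mm / 3.8 mm |

- **Limits:** every usable fit is well inside the 16 mm limit. The fitted outlines line up with the heights expected for cheeses lying flat on the box floors.
- **Failed check:** the top camera's fit of the square was meaningless because the arm covered it, so only the side view confirms the square.
- **Disagreement:** the two cameras differ by about 3 mm on the oval. While cheeses were held in the air, their lower edges looked a few mm higher in the side view than expected. I put this down to blur or rounded edges, and in the last picture their top edges sit where they should.

At hand-in the gripper was open, clear of everything, at a height of about 0.18 m.

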